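# Bolt down the pressure pot's lid crosswise

### The arm

A 6-joint arm with a two-finger parallel gripper is mounted at the origin on the work surface. World frame = base frame: x ahead of the robot, y to its left, z up, the work surface at z = 0. Lengths are in mm, angles in rad, forces in N, time in s.
With the tool pointing down it reaches from about 225 to 875 mm from the base axis. Payload 3.4 kg.
Tool frame: the origin (TCP) lies midway between the tips of the shut fingers; the grasp point (between the pads) lies ctrl.pinch_z behind it (ctrl.pinch_z is the distance from the TCP to the grasp point, in mm); z points along the fingers, y is the line along which they close (so a half turn about z gives the same grasp; the last joint's range is limited). The gripper opens to 85 mm and grips with 20 to 120 N. Pads are 22 mm wide; open, the fingers measure 114 mm over their backs; the gripper's body (76 mm by 85 mm) begins 54 mm behind the grasp point. The pads swing forward as they close: fully open they stand 13 mm farther back than shut.
Start: joints at [-1.287, 0.276, 1.505, -0, 1.361, -0.121], TCP at [226.457, -528.564, 231.328] pointing down, gripper open.
Joint ranges: [-2.89, 2.89], [-0.75, 2.08], [0.22, 2.7], [-1.18, 4.32], [0.11, 2.71], [-2.7, 2.7]. Speed limits (rad/s): [2.57, 2.57, 3.14, 3.14, 3.14, 3.14].

### API

Orientations are given as a rotation vector (axis times angle).
In Python, from workcell import state, optics, order, boxes_of, spot_point, ctrl gives the robot as it stands.
- The arm moves only by the tool drive_tool, never from a script. Its argument "rows" is a list of rows, each an object with "claw": the finger opening in mm, from 0 to 85.4; "delta_pos": the shift along the tool's x, y, z scaled (see below), a list of three; "twist": the turn about the tool's z scaled (see below). In form: [{"claw": claw, "delta_pos": [tx, ty, tz], "twist": twist}, ...]. A call has 1 to 20 rows; each row is the pose to reach, as a shift and turn from the pose commanded when the call began, along the tool's axes at that moment, turning the shorter way round; what a row does not reach only later rows make up. The controller multiplies each number of a shift by 1 m and each number of a turn by 180 degrees. A row lasts 1/10 s, in which the tool goes at most 50 mm and 8.59 degrees, less where a joint would pass 70% of its speed; a pose out of reach is approached as far as the arm can. A call with a number of a shift or a turn outside -1 to 1 is refused whole. A call with a gripper value outside its range is refused whole. The fingers move at their own pace and stop on an object; "force" is the grip in N (left out, the last holds). Time passes only in rows, so rows that repeat a pose let the fingers close. It gives the time, the measured TCP pose, the force, the opening and the grip force at its end, in the units of the state.
- state(): the state, without advancing time (a new reading comes with each control period).
- optics.read_camera(name): name is "scene" or "top"; returns a dict with "image" (480x640x3 uint8, red, green, blue), "range_z" (480x640 float32, mm along the optical axis (not along the pixel's ray), 0 where there is no reading), "intrinsics" (3x3 intrinsics, pixels), "k1" (the pictures are not rectified: a ray, as slopes to the right and down, at radius r is drawn at 1 + k1 r^2 times it, then the intrinsics apply), "rvec" (rotation vector, rad) and "tvec" (3), from world to camera coordinates, as OpenCV has them. Camera axes: x right, y down, z forward; pixel columns grow to the right and rows downward; lengths in mm; the calibration is good to about 2 mm. A picture is of the moment at which its call begins.
- order.finish_job(): hands the job in; it is judged then, once.
Trained networks look in the newest picture that a camera, given by its name, has taken for a name from the list of things; names that differ only in an ending like _2 or _b are one class to them, and where a whole thing is asked for, a point or a joint stands for the part that bears it (a point fixed in the world has none). Each returns a list of dicts, best first, with "p" (0 to 1); they miss things now and then, are a little off and sometimes report something else, mostly with a low value. They report only what shows in the picture. A call takes as long as a camera call. They do not tell look-alikes from the thing itself.
- boxes_of(name, camera): "xyz" ([x, y, z] in mm, in world coordinates, good to about 4 mm: the middle of the surface that is visible of it).
- spot_point(name, camera): "xyz" ([x, y, z] in mm, in world coordinates, good to about 4 mm: a listed point, or the origin of a listed thing).
The state is a dict: "time_s": time; "joint_positions": joint angles; "qvel": joint speeds; "joint_torque": joint torques, N m; "ee_pos": TCP position; "tool_rot": TCP orientation; "contact_force": force on the tool from outside, world axes, zero at the start; "moment": the same for the moment, N m; "grip_width": finger opening in mm; "grasp_force": force on a finger pad.
Only numpy, scipy, OpenCV 4.12 (cv2) and the standard library are available. Lean on these libraries where they do the work, as an engineer would, in place of code of your own. Each camera call takes 0.05 s, during which the arm holds its last target. There are 200 camera calls.

### The job

Close the lid of the pressure pot: screw down its four T-handle nuts a little at a time and crosswise, first going round all of them about an eighth of a turn each so the lid comes down level, then tightening one opposite pair firm before the other pair, until the lid is flush on the rim and every nut is firm by feel but not overtightened. Never let the lid cock over by pulling one side down on its own, and leave everything else on the bench where it is.

Things in the scene. Friction and masses are not known exactly. Their poses are not given: they have to be found in the camera images.
- knob_1: one of four alike T-handle nuts, each on an upright stud at the lid's edge: a level steel cross bar 92 mm long, 11 mm thick and 12 mm high with black ball ends, on a 10 mm stem with a 28 mm steel foot. Origin: CENTRE of the bar, on the stud's axis; x along the bar, z up; the foot's underside is 26 mm below it. Studs stand 84 mm from the lid's centre, 119 mm apart, numbered anticlockwise from above
- knob_2: like knob_1 (its opposite is knob_4). Turning any nut CLOCKWISE seen from above screws it down, 8 mm a full turn (1.25 mm a rad); it stays where it is left. At the start each foot stands 0.1 to 0.5 mm clear of the lid and the nut turns almost freely. To be firm each needs some 1.5 to 2.2 rad in all. The bar can be pushed round by one end, or pinched and turned
- knob_3: like knob_1 (and opposite it). By feel: the drag of a turning nut is about 0.014 N m (0.011 to 0.017) per newton of its pull on the lid: under 0.15 N m (4 N at the bar's end, 40 mm from the axis) while the gasket is squeezed; with that side home on the metal rim it climbs steeply, 0.2 N m for each further 0.1 rad. FIRM is 0.35 to 0.6 N m (9 to 15 N at the end); 1 N m is overtightened
- knob_4: like knob_1 (its opposite is knob_2). The drag is felt only WHILE the nut turns; it dies away within a moment of stopping. Tightening one nut slackens its neighbours as the lid goes down and adds a little to its opposite
- lid: the pot's lid, a round cast steel plate 156 mm across and 14 mm thick with four ears 36 mm wide reaching out to 103 mm from the centre, one round each stud; a small dial gauge and a brass relief valve stand near its middle, up to 35 mm above its top. Body at the centre of its underside, z up. It is loose on the studs and rests level on the soft gasket, about 1.5 mm above home
- pot: the steel pressure pot, 148 mm across, with a flange 210 mm across at the top, fixed to the bench; body at the centre of its foot on the bench, z up, its x axis half-way between the studs of knob_4 and knob_1. The metal rim on which the lid is home lies 106 mm above the bench; the rubber gasket stands a little proud of it
- screwdriver: screwdriver lying on the bench, not to be disturbed
- spanner: open-ended spanner lying on the bench, not to be disturbed
- barrel: clarinet barrel, a dark upright tube 33 mm across and 66 mm high near the pot, origin under it, not to be disturbed
- clarinet: clarinet joint lying on the bench, 225 mm long, not to be disturbed
- oil: small white oil bottle, 95 mm high, not to be disturbed
- grease: low amber jar with a white cap, 34 mm high, near the pot, not to be disturbed
- gasket_spare: spare rubber ring lying flat, 120 mm across, not to be disturbed
- brush: brush lying on the bench, not to be disturbed
There are look-alikes about, which are no part of the job. What is meant by the lid is not blue or red, and is the larger of those in its own colour.

How it is judged:
By the outcome, as a careful person would: the job done as asked, in the order asked, and still so for the second after the job is handed in, with the robot touching nothing.
It also fails if it takes over 72 s, if anything falls off the work surface, if the arm or the gripper's body presses on something with over 40 N, if the wrist force passes 120 N, or if a joint passes its speed limit or range.

## Working session

There is one attempt and no reset: what is moved stays moved. The work goes in short steps, Python scripts to look and compute and a tool call to move; the robot and the scene stay as the last step left them, time stands still between calls to the robot, and variables do not carry over. Pictures are saved under pics/ and viewed, at most 10 in all, crops included, and the job is handed in when it is done.

Besides the shell and the picture viewer there is one more tool, called after ">>>" as name(argument=value, ...) on one line, values as JSON. drive_tool: Moves the arm, as the interface text tells. Shifts and turns lie within -1 to 1; 1 stands for 1 m of shift or 180 degrees of turn. Its arguments: {"type":"object","properties":{"rows":{"type":"array"},"force":{"type":"number"}},"required":["rows"]}

```bash
ls; mkdir -p pics; python3 - <<'E'
from workcell import state, optics, order, boxes_of, spot_point, ctrl
import cv2, numpy as np
print(state()); print(ctrl.pinch_z)
for c in ("scene","top"):
    d=optics.read_camera(c); cv2.imwrite(f"pics/{c}0.png",d["image"][:,:,::-1])
    print(c,d["intrinsics"],d["k1"],d["rvec"],d["tvec"])
    for n in ("knob_1","lid","pot"):
        print(n,[(np.round(k["xyz"]).tolist(),round(k["p"],2)) for k in spot_point(n,c)])
E
```

```text
pics
{'time_s': 0.0, 'joint_positions': array([-1.28698501e+00,  2.76589766e-01,  1.50615125e+00,  9.15294401e-06,
        1.36068481e+00, -1.20970201e-01]), 'qvel': array([ 0.00042823, -0.00121887,  0.00204546, -0.00056029, -0.00064738,
       -0.00047213]), 'joint_torque': array([-1.93824548e-03, -4.16782665e+01, -2.45806861e+01, -6.32837673e-04,
        1.11604683e-02,  1.15498770e-05]), 'ee_pos': array([ 226.30892109, -528.01246546,  230.43547088]), 'tool_rot': array([-3.07567908e+00, -6.31127026e-01,  2.20054125e-04]), 'contact_force': array([ 0.30364223, -0.43824865,  0.48468453]), 'moment': array([ 0.04189006, -0.00595077, -0.00132628]), 'grasp_force': 0.0, 'grip_width': 85.20056430393662}
18.700000000000003
scene [[441.10619457   0.         314.38338463]
 [  0.         441.10619457 241.75011919]
 [  0.           0.           1.        ]] 0.014703755945075746 [ 1.63930509  1.68272733 -0.88023909] [  42.70086137 -229.11530333 1663.46998558]
knob_1 [([635.0, -52.0, 149.0], 0.67), ([521.0, -77.0, 152.0], 0.61), ([617.0, 62.0, 148.0], 0.54), ([499.0, 41.0, 146.0], 0.51)]
lid [([566.0, -6.0, 109.0], 0.85), ([784.0, -87.0, 2.0], 0.8), ([539.0, 220.0, -2.0], 0.6), ([339.0, 123.0, -1.0], 0.59)]
pot []
top [[585.99361356   0.         331.09649905]
 [  0.         585.99361356 253.17089577]
 [  0.           0.           1.        ]] -0.1469617504337736 [ 2.14374961 -2.12966561  0.20410299] [ -40.71198507  579.8266879  1391.85185173]
knob_1 [([498.0, 43.0, 150.0], 0.84), ([614.0, 64.0, 147.0], 0.67), ([518.0, -74.0, 152.0], 0.67), ([640.0, -55.0, 147.0], 0.47)]
lid [([338.0, 121.0, 2.0], 0.86), ([567.0, -5.0, 105.0], 0.76), ([539.0, 215.0, 2.0], 0.71), ([788.0, -87.0, -1.0], 0.69)]
pot [([565.0, -7.0, 104.0], 0.28)]
```

View pics/top0.png

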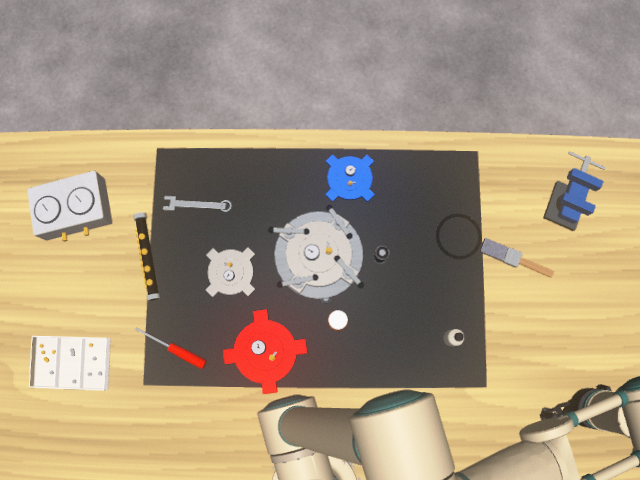

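View pics/scene0.png

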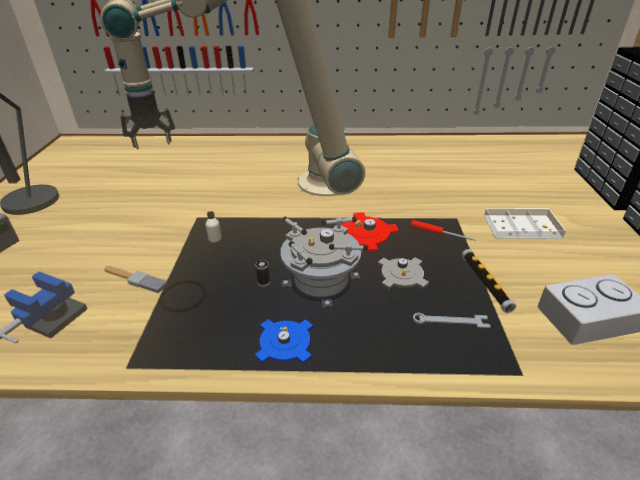

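The lid meant is the plain grey one on the pot, at top px (318,252). The other candidates are the smaller grey lid at (230,271), blue (350,178) and red (265,350). Colour and size rule out all three. Next I'll measure the bars and take a confirming crop.

```bash
cat > h.py <<'E'
from workcell import state, optics, order, boxes_of, spot_point, ctrl
import cv2, numpy as np
from scipy.spatial.transform import Rotation as R
def cloud(c):
    d=optics.read_camera(c); K=d["intrinsics"]; z=d["range_z"]
    v,u=np.mgrid[:480,:640]; pts=np.stack([u,v],-1).reshape(-1,1,2).astype(float)
    n=cv2.undistortPoints(pts,K,np.array([d["k1"],0,0,0,0.])).reshape(480,640,2)
    P=np.dstack([n*z[...,None],z]); Rm=cv2.Rodrigues(d["rvec"])[0]
    return d,np.where(z[...,None]>0,(P-d["tvec"])@Rm,np.nan)
E
python3 - <<'E'
from h import *
S=np.array([[635,-54],[617,63],[498,42],[519,-75]],float)
for c in ("top","scene"):
    d,W=cloud(c)
    if c=="top": cv2.imwrite("pics/crop.png",cv2.resize(d["image"][190:315,255:405,::-1],None,fx=5,fy=5*.96,interpolation=cv2.INTER_CUBIC)); top=d
    m=(np.hypot(W[...,0]-567,W[...,1]+6)<50)&(W[...,2]>110)&(W[...,2]<128); print(c,"lid z",np.median(W[m][:,2]))
    for s in S:
        m=(np.hypot(W[...,0]-s[0],W[...,1]-s[1])<58)&(W[...,2]>142)&(W[...,2]<164)
        m&=np.hypot(W[...,0]-567,W[...,1]+6)>36
        p=W[m]; q=p[:,:2]; mu=q.mean(0); U,sv,V=np.linalg.svd(q-mu,full_matrices=False)
        t=(q-mu)@V[0]; n=(q-mu)@V[1]
        mid=mu+V[0]*(t.min()+t.max())/2
        print(c,s,len(q),"mid",mid.round(1),"ang",np.degrees(np.arctan2(V[0,1],V[0,0])).round(1),"len",np.ptp(t).round(),n.std().round(1),"z",np.median(p[:,2]).round(1))
for n in ("knob_1",):
  for c in("top","scene"):
    print([(np.round(k["xyz"],1).tolist(),round(k["p"],2)) for k in spot_point(n,c)+boxes_of(n,c)])
E
```

```text
top lid z 123.16356452548946
top [635. -54.] 208 mid [636.6 -54. ] ang -144.8 len 94.0 3.6 z 152.7
top [617.  63.] 220 mid [614.5  63.5] ang -92.2 len 96.0 3.6 z 152.2
top [498.  42.] 216 mid [497.9  40.3] ang -78.1 len 95.0 3.4 z 152.2
top [519. -75.] 220 mid [520.3 -75.9] ang -138.6 len 95.0 3.6 z 151.3
scene lid z 123.05604378464433
scene [635. -54.] 159 mid [640.4 -53.8] ang 35.4 len 93.0 3.6 z 151.3
scene [617.  63.] 195 mid [619.7  64.3] ang -92.0 len 95.0 3.2 z 150.3
scene [498.  42.] 160 mid [503.2  42. ] ang 102.2 len 95.0 3.2 z 150.0
scene [519. -75.] 135 mid [524.2 -75.9] ang 42.0 len 94.0 3.3 z 150.8
[([518.6, -75.1, 150.4], 0.84), ([638.9, -53.8, 146.8], 0.71), ([616.5, 63.7, 144.7], 0.6), ([494.3, 41.9, 147.2], 0.56), ([497.7, 37.3, 154.8], 0.84), ([515.8, -78.2, 157.3], 0.69), ([612.3, 63.8, 150.0], 0.68), ([635.7, -50.8, 153.4], 0.65)]
[([633.8, -55.5, 145.8], 0.81), ([613.5, 62.5, 146.0], 0.71), ([519.2, -76.3, 148.2], 0.66), ([496.5, 38.7, 146.9], 0.47), ([638.2, -54.0, 150.5], 0.77), ([527.2, -76.3, 152.1], 0.71), ([620.2, 63.6, 149.2], 0.69), ([503.1, 42.1, 150.3], 0.69)]
```

View pics/crop.png

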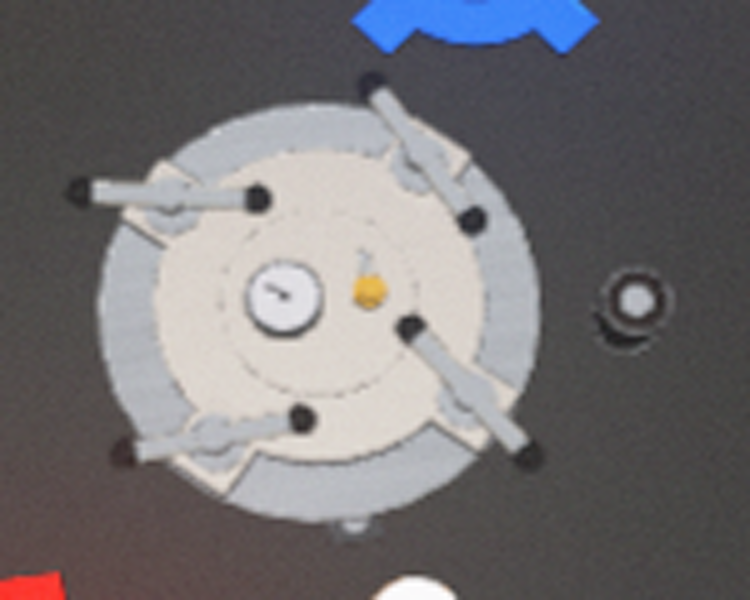

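The crop confirms it: the large grey lid on the pot carries four T-handles, at crop px (170,195), (420,150), (470,390) and (215,440). A (far right, 637,-54) is opposite C (498,41), and B (615,63) is opposite D (520,-76). I'm moving above A.

>>> drive_tool(rows=[{"claw": 28, "delta_pos": [0.564, -0.2747, 0.056], "twist": -0.067}, {"claw": 28, "delta_pos": [0.564, -0.2747, 0.056], "twist": -0.067}, {"claw": 28, "delta_pos": [0.564, -0.2747, 0.056], "twist": -0.067}, {"claw": 28, "delta_pos": [0.564, -0.2747, 0.056], "twist": -0.067}, {"claw": 28, "delta_pos": [0.564, -0.2747, 0.056], "twist": -0.067}, {"claw": 28, "delta_pos": [0.564, -0.2747, 0.056], "twist": -0.067}, {"claw": 28, "delta_pos": [0.564, -0.2747, 0.056], "twist": -0.067}, {"claw": 28, "delta_pos": [0.564, -0.2747, 0.056], "twist": -0.067}, {"claw": 28, "delta_pos": [0.564, -0.2747, 0.056], "twist": -0.067}, {"claw": 28, "delta_pos": [0.564, -0.2747, 0.056], "twist": -0.067}, {"claw": 28, "delta_pos": [0.564, -0.2747, 0.056], "twist": -0.067}, {"claw": 28, "delta_pos": [0.564, -0.2747, 0.056], "twist": -0.067}, {"claw": 28, "delta_pos": [0.564, -0.2747, 0.056], "twist": -0.067}, {"claw": 28, "delta_pos": [0.564, -0.2747, 0.056], "twist": -0.067}, {"claw": 28, "delta_pos": [0.564, -0.2747, 0.056], "twist": -0.067}, {"claw": 28, "delta_pos": [0.564, -0.2747, 0.056], "twist": -0.067}], force=70)

```text
time_s: 2.3
ee_pos: [635.9, -54.8, 175.4]
tool_rot: [2.994, 0.95, -0.001]
contact_force: [0.1, 0.4, -0.1]
grip_width: 27.9
grasp_force: 0.0
```

>>> drive_tool(rows=[{"claw": 28, "delta_pos": [0, 0, 0.04], "twist": 0}, {"claw": 28, "delta_pos": [0, 0, 0.04], "twist": 0}, {"claw": 9, "delta_pos": [0, 0, 0.04], "twist": 0}, {"claw": 9, "delta_pos": [0, 0, 0.04], "twist": 0}, {"claw": 9, "delta_pos": [0, 0, 0.04], "twist": 0}], force=70)

```text
time_s: 2.8
ee_pos: [635.9, -54.7, 135.9]
tool_rot: [2.994, 0.951, -0.002]
contact_force: [-2.9, -1.8, -2.7]
grip_width: 9.9
grasp_force: 43.0
```

```bash
cat > s.py <<'E'
from h import *
s=state(); p=s["tool_rot"]
print(s["time_s"].__round__(2),s["ee_pos"].round(1),"psi",np.degrees(2*np.arctan2(p[1],p[0])).round(1)%360,"F",s["contact_force"].round(1),"M",s["moment"].round(3),"w",round(s["grip_width"],1),round(s["grasp_force"]),"q6",s["joint_positions"][5].round(2))
E
python3 s.py
```

```text
2.8 [635.9 -54.7 135.9] psi 35.2 F [-2.9 -1.8 -2.7] M [-0.212  0.408 -0.075] w 9.9 43 q6 0.76
```

>>> drive_tool(rows=[{"claw": 9, "delta_pos": [0, 0, 0.0002], "twist": 0.045}, {"claw": 9, "delta_pos": [0, 0, 0.0004], "twist": 0.09}, {"claw": 9, "delta_pos": [0, 0, 0.0006], "twist": 0.135}, {"claw": 9, "delta_pos": [0, 0, 0.0008], "twist": 0.18}, {"claw": 9, "delta_pos": [0, 0, 0.0009], "twist": 0.225}, {"claw": 9, "delta_pos": [0, 0, 0.001], "twist": 0.25}])

```text
time_s: 3.4
ee_pos: [635.7, -53.9, 135.0]
tool_rot: [3.13, -0.273, -0.003]
contact_force: [-3.8, 1.0, -1.7]
grip_width: 10.1
grasp_force: 43.1
```

```bash
python3 s.py
```

```text
3.4 [635.7 -53.9 135. ] psi 350.0 F [-3.8  1.  -1.7] M [-0.008  0.492  0.038] w 10.1 43 q6 1.55
```

>>> drive_tool(rows=[{"claw": 28, "delta_pos": [0, 0, 0.001], "twist": 0.25}, {"claw": 28, "delta_pos": [0, 0, 0.001], "twist": 0.25}, {"claw": 28, "delta_pos": [0, 0, -0.035], "twist": 0.21}, {"claw": 28, "delta_pos": [-0.1534, -0.0697, -0.035], "twist": -0.622}, {"claw": 28, "delta_pos": [-0.1534, -0.0697, -0.035], "twist": -0.622}, {"claw": 28, "delta_pos": [-0.1534, -0.0697, -0.035], "twist": -0.622}, {"claw": 28, "delta_pos": [-0.1534, -0.0697, -0.035], "twist": -0.622}, {"claw": 28, "delta_pos": [-0.1534, -0.0697, -0.035], "twist": -0.622}, {"claw": 28, "delta_pos": [-0.1534, -0.0697, -0.035], "twist": -0.622}, {"claw": 28, "delta_pos": [-0.1534, -0.0697, -0.035], "twist": -0.622}, {"claw": 28, "delta_pos": [-0.1534, -0.0697, -0.035], "twist": -0.622}])

```text
time_s: 4.5
ee_pos: [498.9, 40.8, 171.2]
tool_rot: [3.006, 0.907, 0.007]
contact_force: [-0.4, 0.4, -0.1]
grip_width: 28.0
grasp_force: 0.0
```

```bash
python3 s.py
```

```text
4.5 [498.9  40.8 171.2] psi 33.6 F [-0.4  0.4 -0.1] M [-0.007 -0.014  0.002] w 28.0 0 q6 0.93
```

I slipped there: twist is relative to the start of the call, so A went a little past its eighth while the fingers were opening. I'll re-measure A's angle and carry on with C.

>>> drive_tool(rows=[{"claw": 28, "delta_pos": [0, 0, 0], "twist": -0.38}, {"claw": 28, "delta_pos": [0, 0, 0], "twist": -0.38}, {"claw": 28, "delta_pos": [0, 0, 0], "twist": -0.38}, {"claw": 28, "delta_pos": [0, 0, 0], "twist": -0.38}, {"claw": 28, "delta_pos": [0, 0, 0], "twist": -0.38}, {"claw": 28, "delta_pos": [0, 0, 0], "twist": -0.38}, {"claw": 28, "delta_pos": [0, 0, 0], "twist": -0.38}, {"claw": 28, "delta_pos": [0, 0, 0], "twist": -0.38}, {"claw": 28, "delta_pos": [0, 0, 0.034], "twist": -0.38}, {"claw": 28, "delta_pos": [0, 0, 0.034], "twist": -0.38}, {"claw": 9, "delta_pos": [0, 0, 0.034], "twist": -0.38}, {"claw": 9, "delta_pos": [0, 0, 0.034], "twist": -0.38}, {"claw": 9, "delta_pos": [0, 0, 0.034], "twist": -0.38}])

```text
time_s: 5.8
ee_pos: [497.8, 40.6, 136.6]
tool_rot: [1.984, 2.434, 0.001]
contact_force: [-1.4, -0.2, 3.6]
grip_width: 9.7
grasp_force: 43.1
```

```bash
python3 s.py; cat > bars.py <<'E'
from h import *
import sys
S=dict(A=(636,-54),B=(614,63),C=(498,41),D=(519,-76))
for c in sys.argv[2:]:
    d,W=cloud(c)
    for k in sys.argv[1]:
        s=S[k]; r=np.hypot(W[...,0]-s[0],W[...,1]-s[1])
        m=(r<55)&(W[...,2]>141)&(W[...,2]<162)&(np.hypot(W[...,0]-567,W[...,1]+6)>36)
        q=W[m][:,:2]; 
        mu=q.mean(0); V=np.linalg.svd(q-mu,full_matrices=False)[2]; t=(q-mu)@V[0]
        print(c,k,len(q),mu.round(1),np.degrees(np.arctan2(V[0,1],V[0,0])).round(1)%180,np.ptp(t).round(),((q-mu)@V[1]).std().round(1))
E
python3 bars.py ABD top scene
```

```text
5.8 [497.8  40.6 136.6] psi 101.6 F [-1.4 -0.2  3.6] M [-0.12   0.23   0.047] w 9.7 43 q6 -0.26
top A 206 [636.3 -54. ] 169.4 95.0 3.6
top B 126 [616.9  60.1] 87.0 92.0 2.4
top D 219 [520.  -76.1] 41.5 95.0 3.6
scene A 144 [644.7 -52.5] 169.3 91.0 3.8
scene B 199 [619.5  64.6] 88.3 95.0 3.2
scene D 138 [527.3 -73.4] 41.9 93.0 3.6
```

A is at 169.4°, exactly 45° turned, so no harm was done. Next I turn C and move on to B.

>>> drive_tool(rows=[{"claw": 9, "delta_pos": [0, 0, 0.0002], "twist": 0.045}, {"claw": 9, "delta_pos": [0, 0, 0.0004], "twist": 0.09}, {"claw": 9, "delta_pos": [0, 0, 0.0006], "twist": 0.135}, {"claw": 9, "delta_pos": [0, 0, 0.0008], "twist": 0.18}, {"claw": 9, "delta_pos": [0, 0, 0.0009], "twist": 0.225}, {"claw": 9, "delta_pos": [0, 0, 0.001], "twist": 0.25}, {"claw": 28, "delta_pos": [0, 0, 0.001], "twist": 0.25}, {"claw": 28, "delta_pos": [0, 0, 0.001], "twist": 0.25}, {"claw": 28, "delta_pos": [0, 0, -0.034], "twist": 0.25}, {"claw": 28, "delta_pos": [-0.0016, 0.1186, -0.034], "twist": 0.075}, {"claw": 28, "delta_pos": [-0.0016, 0.1186, -0.034], "twist": 0.075}, {"claw": 28, "delta_pos": [-0.0016, 0.1186, -0.034], "twist": 0.075}, {"claw": 28, "delta_pos": [-0.0016, 0.1186, -0.034], "twist": 0.075}, {"claw": 28, "delta_pos": [-0.0016, 0.1186, -0.034], "twist": 0.075}, {"claw": 28, "delta_pos": [-0.0016, 0.1186, 0], "twist": 0.075}, {"claw": 28, "delta_pos": [-0.0016, 0.1186, 0], "twist": 0.075}, {"claw": 9, "delta_pos": [-0.0016, 0.1186, 0], "twist": 0.075}, {"claw": 9, "delta_pos": [-0.0016, 0.1186, 0], "twist": 0.075}, {"claw": 9, "delta_pos": [-0.0016, 0.1186, 0], "twist": 0.075}])

```text
time_s: 7.8
ee_pos: [614.5, 63.0, 135.7]
tool_rot: [2.257, 2.183, 0.002]
contact_force: [1.9, -0.9, -5.0]
grip_width: 10.3
grasp_force: 42.9
```

```bash
python3 s.py
```

```text
7.8 [614.5  63.  135.7] psi 88.1 F [ 1.9 -0.9 -5. ] M [-0.006 -0.395 -0.074] w 10.3 43 q6 0.02
```

>>> drive_tool(rows=[{"claw": 9, "delta_pos": [0, 0, 0.0002], "twist": 0.045}, {"claw": 9, "delta_pos": [0, 0, 0.0004], "twist": 0.09}, {"claw": 9, "delta_pos": [0, 0, 0.0006], "twist": 0.135}, {"claw": 9, "delta_pos": [0, 0, 0.0008], "twist": 0.18}, {"claw": 9, "delta_pos": [0, 0, 0.0009], "twist": 0.225}, {"claw": 9, "delta_pos": [0, 0, 0.001], "twist": 0.25}, {"claw": 28, "delta_pos": [0, 0, 0.001], "twist": 0.25}, {"claw": 28, "delta_pos": [0, 0, 0.001], "twist": 0.25}, {"claw": 28, "delta_pos": [0, 0, -0.034], "twist": 0.25}, {"claw": 28, "delta_pos": [-0.1422, -0.0901, -0.034], "twist": 0.257}, {"claw": 28, "delta_pos": [-0.1422, -0.0901, -0.034], "twist": 0.257}, {"claw": 28, "delta_pos": [-0.1422, -0.0901, -0.034], "twist": 0.257}, {"claw": 28, "delta_pos": [-0.1422, -0.0901, -0.034], "twist": 0.257}, {"claw": 28, "delta_pos": [-0.1422, -0.0901, -0.034], "twist": 0.257}, {"claw": 28, "delta_pos": [-0.1422, -0.0901, 0], "twist": 0.257}, {"claw": 28, "delta_pos": [-0.1422, -0.0901, 0], "twist": 0.257}, {"claw": 9, "delta_pos": [-0.1422, -0.0901, 0], "twist": 0.257}, {"claw": 9, "delta_pos": [-0.1422, -0.0901, 0], "twist": 0.257}, {"claw": 9, "delta_pos": [-0.1422, -0.0901, 0], "twist": 0.257}])

```text
time_s: 9.7
ee_pos: [520.1, -76.0, 135.9]
tool_rot: [2.933, 1.123, 0.002]
contact_force: [1.8, -0.1, -2.9]
grip_width: 10.1
grasp_force: 42.8
```

```bash
python3 s.py; python3 bars.py ABC top scene
```

```text
9.7 [520.1 -76.  135.9] psi 41.9 F [ 1.8 -0.1 -2.9] M [-0.1   -0.249  0.013] w 10.1 43 q6 0.56
top A 53 [671.1 -60.8] 174.6 38.0 3.3
top B 210 [614.7  62.7] 42.5 96.0 3.6
top C 171 [503.9  49.2] 56.099999999999994 75.0 3.5
scene A 144 [644.5 -52.5] 169.5 95.0 3.8
scene B 167 [621.   64.4] 43.0 93.0 3.3
scene C 151 [504.   43.3] 56.7 94.0 3.4
```

>>> drive_tool(rows=[{"claw": 9, "delta_pos": [0, 0, 0.0002], "twist": 0.045}, {"claw": 9, "delta_pos": [0, 0, 0.0004], "twist": 0.09}, {"claw": 9, "delta_pos": [0, 0, 0.0006], "twist": 0.135}, {"claw": 9, "delta_pos": [0, 0, 0.0008], "twist": 0.18}, {"claw": 9, "delta_pos": [0, 0, 0.0009], "twist": 0.225}, {"claw": 9, "delta_pos": [0, 0, 0.001], "twist": 0.25}, {"claw": 28, "delta_pos": [0, 0, 0.001], "twist": 0.25}, {"claw": 28, "delta_pos": [0, 0, 0.001], "twist": 0.25}, {"claw": 28, "delta_pos": [0, 0, -0.034], "twist": 0.25}, {"claw": 28, "delta_pos": [0.102, 0.0614, -0.034], "twist": 0.289}, {"claw": 28, "delta_pos": [0.102, 0.0614, -0.034], "twist": 0.289}, {"claw": 28, "delta_pos": [0.102, 0.0614, -0.034], "twist": 0.289}, {"claw": 28, "delta_pos": [0.102, 0.0614, -0.034], "twist": 0.289}, {"claw": 28, "delta_pos": [0.102, 0.0614, 0.001], "twist": 0.289}, {"claw": 28, "delta_pos": [0.102, 0.0614, 0.001], "twist": 0.289}, {"claw": 9, "delta_pos": [0.102, 0.0614, 0.001], "twist": 0.289}, {"claw": 9, "delta_pos": [0.102, 0.0614, 0.001], "twist": 0.289}, {"claw": 9, "delta_pos": [0.102, 0.0614, 0.001], "twist": 0.289}])

```text
time_s: 11.6
ee_pos: [634.9, -53.7, 134.9]
tool_rot: [-3.129, 0.278, 0.002]
contact_force: [-2.7, 0.6, -2.8]
grip_width: 10.1
grasp_force: 43.1
```

```bash
python3 s.py
```

```text
11.6 [634.9 -53.7 134.9] psi 349.8 F [-2.7  0.6 -2.8] M [0.042 0.421 0.047] w 10.1 43 q6 1.55
```

>>> drive_tool(rows=[{"claw": 9, "delta_pos": [0, 0, 0.0002], "twist": 0.042}, {"claw": 9, "delta_pos": [0, 0, 0.0004], "twist": 0.084}, {"claw": 9, "delta_pos": [0, 0, 0.0005], "twist": 0.127}])

```text
time_s: 11.9
ee_pos: [635.2, -53.1, 134.4]
tool_rot: [-3.009, 0.9, 0.002]
contact_force: [-2.4, 2.4, -2.8]
grip_width: 9.8
grasp_force: 43.1
```

```bash
python3 s.py
```

```text
11.9 [635.2 -53.1 134.4] psi 326.7 F [-2.4  2.4 -2.8] M [0.34  0.319 0.181] w 9.8 43 q6 1.96
```

>>> drive_tool(rows=[{"claw": 28, "delta_pos": [0, 0, 0], "twist": 0}, {"claw": 28, "delta_pos": [0, 0, 0], "twist": 0}, {"claw": 28, "delta_pos": [0, 0, -0.035], "twist": 0}, {"claw": 28, "delta_pos": [-0.168, -0.0037, -0.035], "twist": -0.499}, {"claw": 28, "delta_pos": [-0.168, -0.0037, -0.035], "twist": -0.499}, {"claw": 28, "delta_pos": [-0.168, -0.0037, -0.035], "twist": -0.499}, {"claw": 28, "delta_pos": [-0.168, -0.0037, -0.035], "twist": -0.499}, {"claw": 28, "delta_pos": [-0.168, -0.0037, -0.035], "twist": -0.499}, {"claw": 28, "delta_pos": [-0.168, -0.0037, -0.035], "twist": -0.499}, {"claw": 28, "delta_pos": [-0.168, -0.0037, -0.035], "twist": -0.499}, {"claw": 28, "delta_pos": [-0.168, -0.0037, -0.035], "twist": -0.499}, {"claw": 28, "delta_pos": [-0.168, -0.0037, -0.035], "twist": -0.499}, {"claw": 28, "delta_pos": [-0.168, -0.0037, -0.035], "twist": -0.499}, {"claw": 28, "delta_pos": [-0.168, -0.0037, -0.035], "twist": -0.499}, {"claw": 28, "delta_pos": [-0.168, -0.0037, -0.0005], "twist": -0.499}, {"claw": 28, "delta_pos": [-0.168, -0.0037, -0.0005], "twist": -0.499}, {"claw": 9, "delta_pos": [-0.168, -0.0037, -0.0005], "twist": -0.499}, {"claw": 9, "delta_pos": [-0.168, -0.0037, -0.0005], "twist": -0.499}, {"claw": 9, "delta_pos": [-0.168, -0.0037, -0.0005], "twist": -0.499}])

```text
time_s: 13.8
ee_pos: [497.9, 40.6, 135.3]
tool_rot: [2.762, 1.494, 0.002]
contact_force: [-0.3, -0.3, -1.2]
grip_width: 9.7
grasp_force: 43.0
```

```bash
python3 s.py
```

```text
13.8 [497.9  40.6 135.3] psi 56.8 F [-0.3 -0.3 -1.2] M [-0.152  0.075  0.027] w 9.7 43 q6 0.52
```

>>> drive_tool(rows=[{"claw": 9, "delta_pos": [0, 0, 0.0002], "twist": 0.042}, {"claw": 9, "delta_pos": [0, 0, 0.0004], "twist": 0.084}, {"claw": 9, "delta_pos": [0, 0, 0.0005], "twist": 0.127}])

```text
time_s: 14.1
ee_pos: [497.9, 40.6, 134.8]
tool_rot: [3.006, 0.91, 0.003]
contact_force: [0.7, -1.2, -1.3]
grip_width: 9.8
grasp_force: 43.0
```

```bash
python3 s.py
```

```text
14.1 [497.9  40.6 134.8] psi 33.7 F [ 0.7 -1.2 -1.3] M [-0.131  0.049  0.091] w 9.8 43 q6 0.93
```

>>> drive_tool(rows=[{"claw": 28, "delta_pos": [0, 0, 0], "twist": 0}, {"claw": 28, "delta_pos": [0, 0, 0], "twist": 0}, {"claw": 28, "delta_pos": [0, 0, -0.035], "twist": 0}, {"claw": 28, "delta_pos": [0.1094, 0.0465, -0.035], "twist": -0.051}, {"claw": 28, "delta_pos": [0.1094, 0.0465, -0.035], "twist": -0.051}, {"claw": 28, "delta_pos": [0.1094, 0.0465, -0.035], "twist": -0.051}, {"claw": 28, "delta_pos": [0.1094, 0.0465, -0.035], "twist": -0.051}, {"claw": 28, "delta_pos": [0.1094, 0.0465, -0.0005], "twist": -0.051}, {"claw": 28, "delta_pos": [0.1094, 0.0465, -0.0005], "twist": -0.051}, {"claw": 9, "delta_pos": [0.1094, 0.0465, -0.0005], "twist": -0.051}, {"claw": 9, "delta_pos": [0.1094, 0.0465, -0.0005], "twist": -0.051}, {"claw": 9, "delta_pos": [0.1094, 0.0465, -0.0005], "twist": -0.051}, {"claw": 9, "delta_pos": [0.1094, 0.0465, -0.0003], "twist": -0.009}, {"claw": 9, "delta_pos": [0.1094, 0.0465, -0.0001], "twist": 0.033}, {"claw": 9, "delta_pos": [0.1094, 0.0465, 0], "twist": 0.076}])

```text
time_s: 15.6
ee_pos: [613.6, 62.4, 134.3]
tool_rot: [3.092, 0.545, -0.001]
contact_force: [1.2, -2.9, -5.8]
grip_width: 9.8
grasp_force: 43.0
```

```bash
python3 s.py
```

```text
15.6 [613.6  62.4 134.3] psi 20.0 F [ 1.2 -2.9 -5.8] M [-0.593 -0.076  0.023] w 9.8 43 q6 1.21
```

>>> drive_tool(rows=[{"claw": 28, "delta_pos": [0, 0, 0], "twist": 0}, {"claw": 28, "delta_pos": [0, 0, 0], "twist": 0}, {"claw": 28, "delta_pos": [0, 0, -0.035], "twist": 0}, {"claw": 28, "delta_pos": [-0.1361, 0.0984, -0.035], "twist": 0.129}, {"claw": 28, "delta_pos": [-0.1361, 0.0984, -0.035], "twist": 0.129}, {"claw": 28, "delta_pos": [-0.1361, 0.0984, -0.035], "twist": 0.129}, {"claw": 28, "delta_pos": [-0.1361, 0.0984, -0.035], "twist": 0.129}, {"claw": 28, "delta_pos": [-0.1361, 0.0984, -0.035], "twist": 0.129}, {"claw": 28, "delta_pos": [-0.1361, 0.0984, -0.0005], "twist": 0.129}, {"claw": 28, "delta_pos": [-0.1361, 0.0984, -0.0005], "twist": 0.129}, {"claw": 9, "delta_pos": [-0.1361, 0.0984, -0.0005], "twist": 0.129}, {"claw": 9, "delta_pos": [-0.1361, 0.0984, -0.0005], "twist": 0.129}, {"claw": 9, "delta_pos": [-0.1361, 0.0984, -0.0005], "twist": 0.129}, {"claw": 9, "delta_pos": [-0.1361, 0.0984, -0.0003], "twist": 0.171}, {"claw": 9, "delta_pos": [-0.1361, 0.0984, -0.0001], "twist": 0.213}, {"claw": 9, "delta_pos": [-0.1361, 0.0984, 0], "twist": 0.256}])

```text
time_s: 17.2
ee_pos: [520.8, -76.5, 134.4]
tool_rot: [3.059, -0.708, 0.002]
contact_force: [-1.4, -3.7, -2.4]
grip_width: 9.4
grasp_force: 42.9
```

```bash
python3 s.py; python3 bars.py ABC top scene
```

```text
17.2 [520.8 -76.5 134.4] psi 333.9 F [-1.4 -3.7 -2.4] M [-0.469  0.02   0.082] w 9.4 43 q6 1.75
top A 56 [665.7 -73.1] 141.0 37.0 3.5
top B 206 [614.3  62.4] 19.400000000000006 93.0 3.5
top C 185 [504.1  44.5] 32.80000000000001 84.0 3.5
scene A 162 [643.7 -53.3] 145.9 93.0 3.4
scene B 145 [622.5  64.4] 20.0 91.0 3.7
scene C 128 [505.1  42.4] 33.6 95.0 3.5
```

>>> drive_tool(rows=[{"claw": 28, "delta_pos": [0, 0, 0], "twist": 0}, {"claw": 28, "delta_pos": [0, 0, 0], "twist": 0}, {"claw": 28, "delta_pos": [0, 0, -0.035], "twist": 0}, {"claw": 28, "delta_pos": [0.0942, -0.0707, -0.035], "twist": 0.0395}, {"claw": 28, "delta_pos": [0.0942, -0.0707, -0.035], "twist": 0.0395}, {"claw": 28, "delta_pos": [0.0942, -0.0707, -0.035], "twist": 0.0395}, {"claw": 28, "delta_pos": [0.0942, -0.0707, -0.035], "twist": 0.0395}, {"claw": 28, "delta_pos": [0.0942, -0.0707, 0], "twist": 0.0395}, {"claw": 28, "delta_pos": [0.0942, -0.0707, 0], "twist": 0.0395}, {"claw": 9, "delta_pos": [0.0942, -0.0707, 0], "twist": 0.0395}, {"claw": 9, "delta_pos": [0.0942, -0.0707, 0], "twist": 0.0395}, {"claw": 9, "delta_pos": [0.0942, -0.0707, 0], "twist": 0.0395}, {"claw": 9, "delta_pos": [0.0942, -0.0707, 0.0002], "twist": 0.0795}, {"claw": 9, "delta_pos": [0.0942, -0.0707, 0.0003], "twist": 0.1195}])

```text
time_s: 18.7
ee_pos: [635.4, -52.7, 134.1]
tool_rot: [-2.873, 1.267, 0.001]
contact_force: [-0.3, 3.0, -3.8]
grip_width: 9.7
grasp_force: 43.0
```

```bash
python3 s.py
```

```text
18.7 [635.4 -52.7 134.1] psi 312.4 F [-0.3  3.  -3.8] M [0.41  0.153 0.088] w 9.7 43 q6 2.21
```

>>> drive_tool(rows=[{"claw": 28, "delta_pos": [0, 0, 0], "twist": 0}, {"claw": 28, "delta_pos": [0, 0, 0], "twist": 0}, {"claw": 28, "delta_pos": [0, 0, -0.035], "twist": 0}, {"claw": 28, "delta_pos": [-0.1632, 0.0379, -0.035], "twist": -0.452}, {"claw": 28, "delta_pos": [-0.1632, 0.0379, -0.035], "twist": -0.452}, {"claw": 28, "delta_pos": [-0.1632, 0.0379, -0.035], "twist": -0.452}, {"claw": 28, "delta_pos": [-0.1632, 0.0379, -0.035], "twist": -0.452}, {"claw": 28, "delta_pos": [-0.1632, 0.0379, -0.035], "twist": -0.452}, {"claw": 28, "delta_pos": [-0.1632, 0.0379, -0.035], "twist": -0.452}, {"claw": 28, "delta_pos": [-0.1632, 0.0379, -0.035], "twist": -0.452}, {"claw": 28, "delta_pos": [-0.1632, 0.0379, -0.035], "twist": -0.452}, {"claw": 28, "delta_pos": [-0.1632, 0.0379, -0.035], "twist": -0.452}, {"claw": 28, "delta_pos": [-0.1632, 0.0379, -0.035], "twist": -0.452}, {"claw": 28, "delta_pos": [-0.1632, 0.0379, 0], "twist": -0.452}, {"claw": 28, "delta_pos": [-0.1632, 0.0379, 0], "twist": -0.452}, {"claw": 9, "delta_pos": [-0.1632, 0.0379, 0], "twist": -0.452}, {"claw": 9, "delta_pos": [-0.1632, 0.0379, 0], "twist": -0.452}, {"claw": 9, "delta_pos": [-0.1632, 0.0379, 0], "twist": -0.452}, {"claw": 9, "delta_pos": [-0.1632, 0.0379, 0.0002], "twist": -0.412}, {"claw": 9, "delta_pos": [-0.1632, 0.0379, 0.0003], "twist": -0.372}])

```text
time_s: 20.7
ee_pos: [497.9, 40.5, 134.2]
tool_rot: [3.096, 0.529, 0.002]
contact_force: [0.1, -1.6, -0.6]
grip_width: 10.2
grasp_force: 43.3
```

```bash
python3 s.py
```

```text
20.7 [497.9  40.5 134.2] psi 19.4 F [ 0.1 -1.6 -0.6] M [-0.097  0.112  0.112] w 10.2 43 q6 1.18
```

>>> drive_tool(rows=[{"claw": 28, "delta_pos": [0, 0, 0], "twist": 0}, {"claw": 28, "delta_pos": [0, 0, 0], "twist": 0}, {"claw": 28, "delta_pos": [0, 0, -0.035], "twist": 0}, {"claw": 28, "delta_pos": [0.1171, 0.0179, -0.035], "twist": -0.003}, {"claw": 28, "delta_pos": [0.1171, 0.0179, -0.035], "twist": -0.003}, {"claw": 28, "delta_pos": [0.1171, 0.0179, -0.035], "twist": -0.003}, {"claw": 28, "delta_pos": [0.1171, 0.0179, -0.035], "twist": -0.003}, {"claw": 28, "delta_pos": [0.1171, 0.0179, 0], "twist": -0.003}, {"claw": 28, "delta_pos": [0.1171, 0.0179, 0], "twist": -0.003}, {"claw": 9, "delta_pos": [0.1171, 0.0179, 0], "twist": -0.003}, {"claw": 9, "delta_pos": [0.1171, 0.0179, 0], "twist": -0.003}, {"claw": 9, "delta_pos": [0.1171, 0.0179, 0], "twist": -0.003}, {"claw": 9, "delta_pos": [0.1171, 0.0179, 0.0002], "twist": 0.037}, {"claw": 9, "delta_pos": [0.1171, 0.0179, 0.0003], "twist": 0.077}])

```text
time_s: 22.1
ee_pos: [612.8, 62.6, 133.3]
tool_rot: [3.137, 0.151, -0.002]
contact_force: [-1.3, -3.0, -4.4]
grip_width: 9.8
grasp_force: 43.6
```

```bash
python3 s.py
```

```text
22.1 [612.8  62.6 133.3] psi 5.5 F [-1.3 -3.  -4.4] M [-0.434  0.226  0.071] w 9.8 44 q6 1.46
```

>>> drive_tool(rows=[{"claw": 28, "delta_pos": [0, 0, 0], "twist": 0}, {"claw": 28, "delta_pos": [0, 0, 0], "twist": 0}, {"claw": 28, "delta_pos": [0, 0, -0.035], "twist": 0}, {"claw": 28, "delta_pos": [-0.1066, 0.1297, -0.035], "twist": 0.1756}, {"claw": 28, "delta_pos": [-0.1066, 0.1297, -0.035], "twist": 0.1756}, {"claw": 28, "delta_pos": [-0.1066, 0.1297, -0.035], "twist": 0.1756}, {"claw": 28, "delta_pos": [-0.1066, 0.1297, -0.035], "twist": 0.1756}, {"claw": 28, "delta_pos": [-0.1066, 0.1297, -0.035], "twist": 0.1756}, {"claw": 28, "delta_pos": [-0.1066, 0.1297, 0], "twist": 0.1756}, {"claw": 28, "delta_pos": [-0.1066, 0.1297, 0], "twist": 0.1756}, {"claw": 9, "delta_pos": [-0.1066, 0.1297, 0], "twist": 0.1756}, {"claw": 9, "delta_pos": [-0.1066, 0.1297, 0], "twist": 0.1756}, {"claw": 9, "delta_pos": [-0.1066, 0.1297, 0], "twist": 0.1756}, {"claw": 9, "delta_pos": [-0.1066, 0.1297, 0.0002], "twist": 0.2156}, {"claw": 9, "delta_pos": [-0.1066, 0.1297, 0.0003], "twist": 0.2556}])

```text
time_s: 23.6
ee_pos: [520.8, -76.8, 133.2]
tool_rot: [2.947, -1.085, 0.001]
contact_force: [-2.2, -3.7, -2.9]
grip_width: 9.7
grasp_force: 43.8
```

```bash
python3 s.py;python3 bars.py ABC scene
```

```text
23.6 [520.8 -76.8 133.2] psi 319.6 F [-2.2 -3.7 -2.9] M [-0.451  0.329  0.141] w 9.7 44 q6 2.0
scene A 178 [642.5 -52.6] 132.2 94.0 3.4
scene B 134 [621.5  63.9] 5.5 93.0 3.8
scene C 112 [505.5  42.2] 19.1 93.0 3.5
```

>>> drive_tool(rows=[{"claw": 28, "delta_pos": [0, 0, 0], "twist": 0}, {"claw": 28, "delta_pos": [0, 0, 0], "twist": 0}, {"claw": 28, "delta_pos": [0, 0, -0.035], "twist": 0}, {"claw": 28, "delta_pos": [-0.0934, -0.0744, -0.035], "twist": -0.333}, {"claw": 28, "delta_pos": [-0.0934, -0.0744, -0.035], "twist": -0.333}, {"claw": 28, "delta_pos": [-0.0934, -0.0744, -0.035], "twist": -0.333}, {"claw": 28, "delta_pos": [-0.0934, -0.0744, -0.035], "twist": -0.333}, {"claw": 28, "delta_pos": [-0.0934, -0.0744, -0.035], "twist": -0.333}, {"claw": 28, "delta_pos": [-0.0934, -0.0744, -0.035], "twist": -0.333}, {"claw": 28, "delta_pos": [-0.0934, -0.0744, -0.035], "twist": -0.333}, {"claw": 28, "delta_pos": [-0.0934, -0.0744, -0.035], "twist": -0.333}, {"claw": 28, "delta_pos": [-0.0934, -0.0744, 0], "twist": -0.333}, {"claw": 28, "delta_pos": [-0.0934, -0.0744, 0], "twist": -0.333}, {"claw": 9, "delta_pos": [-0.0934, -0.0744, 0], "twist": -0.333}, {"claw": 9, "delta_pos": [-0.0934, -0.0744, 0], "twist": -0.333}, {"claw": 9, "delta_pos": [-0.0934, -0.0744, 0], "twist": -0.333}])

```text
time_s: 25.25
ee_pos: [497.7, 40.5, 133.2]
tool_rot: [3.095, 0.537, 0.001]
contact_force: [-0.6, -1.2, -3.1]
grip_width: 9.6
grasp_force: 43.8
```

```bash
python3 s.py
```

```text
25.25 [497.7  40.5 133.2] psi 19.7 F [-0.6 -1.2 -3.1] M [-0.051  0.063 -0.016] w 9.6 44 q6 1.17
```

>>> drive_tool(rows=[{"claw": 9, "delta_pos": [0, 0, 0.0001], "twist": 0.03}, {"claw": 9, "delta_pos": [0, 0, 0.0002], "twist": 0.05}])

```text
time_s: 25.45
ee_pos: [497.7, 40.5, 133.0]
tool_rot: [3.128, 0.288, 0.001]
contact_force: [0.4, -1.5, -3.5]
grip_width: 9.8
grasp_force: 43.9
```

```bash
python3 s.py
```

```text
25.45 [497.7  40.5 133. ] psi 10.5 F [ 0.4 -1.5 -3.5] M [-0.055  0.026  0.163] w 9.8 44 q6 1.33
```

>>> drive_tool(rows=[{"claw": 28, "delta_pos": [0, 0, 0], "twist": 0}, {"claw": 28, "delta_pos": [0, 0, 0], "twist": 0}, {"claw": 28, "delta_pos": [0, 0, -0.035], "twist": 0}, {"claw": 28, "delta_pos": [0.1187, 0.1182, -0.035], "twist": -0.678}, {"claw": 28, "delta_pos": [0.1187, 0.1182, -0.035], "twist": -0.678}, {"claw": 28, "delta_pos": [0.1187, 0.1182, -0.035], "twist": -0.678}, {"claw": 28, "delta_pos": [0.1187, 0.1182, -0.035], "twist": -0.678}, {"claw": 28, "delta_pos": [0.1187, 0.1182, -0.035], "twist": -0.678}, {"claw": 28, "delta_pos": [0.1187, 0.1182, -0.035], "twist": -0.678}, {"claw": 28, "delta_pos": [0.1187, 0.1182, -0.035], "twist": -0.678}, {"claw": 28, "delta_pos": [0.1187, 0.1182, -0.035], "twist": -0.678}, {"claw": 28, "delta_pos": [0.1187, 0.1182, -0.035], "twist": -0.678}, {"claw": 28, "delta_pos": [0.1187, 0.1182, -0.035], "twist": -0.678}, {"claw": 28, "delta_pos": [0.1187, 0.1182, -0.035], "twist": -0.678}, {"claw": 28, "delta_pos": [0.1187, 0.1182, -0.035], "twist": -0.678}, {"claw": 28, "delta_pos": [0.1187, 0.1182, -0.035], "twist": -0.678}, {"claw": 28, "delta_pos": [0.1187, 0.1182, -0.035], "twist": -0.678}, {"claw": 28, "delta_pos": [0.1187, 0.1182, -0.035], "twist": -0.678}, {"claw": 28, "delta_pos": [0.1187, 0.1182, 0], "twist": -0.678}, {"claw": 28, "delta_pos": [0.1187, 0.1182, 0], "twist": -0.678}])

```text
time_s: 27.45
ee_pos: [633.2, -52.8, 129.0]
tool_rot: [-1.258, -2.87, 0.003]
contact_force: [-0.8, 0.5, -1.1]
grip_width: 28.2
grasp_force: 0.0
```

>>> drive_tool(rows=[{"claw": 9, "delta_pos": [0, 0, 0], "twist": 0}, {"claw": 9, "delta_pos": [0, 0, 0], "twist": 0}, {"claw": 9, "delta_pos": [0, 0, 0], "twist": 0}])

```text
time_s: 27.75
ee_pos: [636.1, -53.4, 132.9]
tool_rot: [1.259, 2.878, -0.0]
contact_force: [-0.3, 1.3, -3.4]
grip_width: 9.5
grasp_force: 43.9
```

```bash
python3 s.py
```

```text
27.75 [636.1 -53.4 132.9] psi 132.7 F [-0.3  1.3 -3.4] M [-0.029  0.064  0.025] w 9.5 44 q6 -0.94
```

>>> drive_tool(rows=[{"claw": 9, "delta_pos": [0, 0, 0.0001], "twist": 0.03}, {"claw": 9, "delta_pos": [0, 0, 0.0002], "twist": 0.05}])

```text
time_s: 27.95
ee_pos: [636.2, -53.3, 132.7]
tool_rot: [1.485, 2.768, 0.0]
contact_force: [-0.1, -0.6, -3.2]
grip_width: 10.1
grasp_force: 43.9
```

```bash
python3 s.py
```

```text
27.95 [636.2 -53.3 132.7] psi 123.6 F [-0.1 -0.6 -3.2] M [0.056 0.02  0.08 ] w 10.1 44 q6 -0.78
```

>>> drive_tool(rows=[{"claw": 9, "delta_pos": [0, 0, 0.0001], "twist": 0.02}, {"claw": 9, "delta_pos": [0, 0, 0.0002], "twist": 0.04}])

```text
time_s: 28.15
ee_pos: [636.3, -53.3, 132.6]
tool_rot: [1.655, 2.669, 0.001]
contact_force: [0.7, 0.9, -3.2]
grip_width: 9.9
grasp_force: 44.0
```

```bash
python3 s.py
```

```text
28.15 [636.3 -53.3 132.6] psi 116.4 F [ 0.7  0.9 -3.2] M [ 0.089 -0.011  0.183] w 9.9 44 q6 -0.65
```

>>> drive_tool(rows=[{"claw": 9, "delta_pos": [0, 0, 0.0001], "twist": 0.02}])

```text
time_s: 28.25
ee_pos: [636.4, -53.3, 132.5]
tool_rot: [1.738, 2.616, 0.001]
contact_force: [-0.1, 0.2, -2.6]
grip_width: 10.0
grasp_force: 44.0
```

```bash
python3 s.py
```

```text
28.25 [636.4 -53.3 132.5] psi 112.8 F [-0.1  0.2 -2.6] M [0.094 0.028 0.131] w 10.0 44 q6 -0.59
```

>>> drive_tool(rows=[{"claw": 9, "delta_pos": [0, 0, 0.0001], "twist": 0.015}])

```text
time_s: 28.35
ee_pos: [636.4, -53.2, 132.5]
tool_rot: [1.798, 2.575, 0.001]
contact_force: [0.7, 0.9, -3.3]
grip_width: 10.2
grasp_force: 44.0
```

```bash
python3 s.py
```

```text
28.35 [636.4 -53.2 132.5] psi 110.1 F [ 0.7  0.9 -3.3] M [0.055 0.031 0.22 ] w 10.2 44 q6 -0.54
```

>>> drive_tool(rows=[{"claw": 9, "delta_pos": [0, 0, 0.0001], "twist": 0.02}])

```text
time_s: 28.45
ee_pos: [636.4, -53.2, 132.4]
tool_rot: [1.878, 2.517, 0.001]
contact_force: [-0.7, 1.1, -2.5]
grip_width: 10.1
grasp_force: 44.0
```

```bash
python3 s.py
```

```text
28.45 [636.4 -53.2 132.4] psi 106.5 F [-0.7  1.1 -2.5] M [0.081 0.012 0.245] w 10.1 44 q6 -0.48
```

>>> drive_tool(rows=[{"claw": 9, "delta_pos": [0, 0, 0.0001], "twist": 0.02}])

```text
time_s: 28.55
ee_pos: [636.5, -53.2, 132.4]
tool_rot: [1.957, 2.457, 0.001]
contact_force: [0.1, 0.7, -2.7]
grip_width: 10.2
grasp_force: 44.1
```

```bash
python3 s.py
```

```text
28.55 [636.5 -53.2 132.4] psi 102.9 F [ 0.1  0.7 -2.7] M [ 0.108 -0.006  0.299] w 10.2 44 q6 -0.42
```

>>> drive_tool(rows=[{"claw": 9, "delta_pos": [0, 0, 0.0001], "twist": 0.012}])

```text
time_s: 28.65
ee_pos: [636.5, -53.2, 132.3]
tool_rot: [2.002, 2.42, 0.001]
contact_force: [-0.1, 0.0, -3.1]
grip_width: 10.4
grasp_force: 44.1
```

```bash
python3 s.py
```

```text
28.65 [636.5 -53.2 132.3] psi 100.8 F [-0.1  0.  -3.1] M [0.133 0.054 0.249] w 10.4 44 q6 -0.38
```

>>> drive_tool(rows=[{"claw": 28, "delta_pos": [0, 0, 0], "twist": 0}, {"claw": 28, "delta_pos": [0, 0, 0], "twist": 0}, {"claw": 28, "delta_pos": [0, 0, -0.035], "twist": 0}, {"claw": 28, "delta_pos": [0.1183, -0.1185, -0.035], "twist": 0.501}, {"claw": 28, "delta_pos": [0.1183, -0.1185, -0.035], "twist": 0.501}, {"claw": 28, "delta_pos": [0.1183, -0.1185, -0.035], "twist": 0.501}, {"claw": 28, "delta_pos": [0.1183, -0.1185, -0.035], "twist": 0.501}, {"claw": 28, "delta_pos": [0.1183, -0.1185, -0.035], "twist": 0.501}, {"claw": 28, "delta_pos": [0.1183, -0.1185, -0.035], "twist": 0.501}, {"claw": 28, "delta_pos": [0.1183, -0.1185, -0.035], "twist": 0.501}, {"claw": 28, "delta_pos": [0.1183, -0.1185, -0.035], "twist": 0.501}, {"claw": 28, "delta_pos": [0.1183, -0.1185, -0.035], "twist": 0.501}, {"claw": 28, "delta_pos": [0.1183, -0.1185, -0.035], "twist": 0.501}, {"claw": 28, "delta_pos": [0.1183, -0.1185, -0.035], "twist": 0.501}, {"claw": 28, "delta_pos": [0.1183, -0.1185, -0.0005], "twist": 0.501}, {"claw": 28, "delta_pos": [0.1183, -0.1185, -0.0005], "twist": 0.501}, {"claw": 9, "delta_pos": [0.1183, -0.1185, -0.0005], "twist": 0.501}, {"claw": 9, "delta_pos": [0.1183, -0.1185, -0.0005], "twist": 0.501}, {"claw": 9, "delta_pos": [0.1183, -0.1185, -0.0005], "twist": 0.501}])

```text
time_s: 30.55
ee_pos: [497.6, 40.5, 132.9]
tool_rot: [3.128, 0.293, 0.002]
contact_force: [-0.6, 0.9, -1.3]
grip_width: 9.8
grasp_force: 44.2
```

```bash
python3 s.py
```

```text
30.55 [497.6  40.5 132.9] psi 10.7 F [-0.6  0.9 -1.3] M [0.017 0.178 0.027] w 9.8 44 q6 1.33
```

>>> drive_tool(rows=[{"claw": 9, "delta_pos": [0, 0, 0.0001], "twist": 0.02}, {"claw": 9, "delta_pos": [0, 0, 0.0001], "twist": 0.04}])

```text
time_s: 30.75
ee_pos: [497.6, 40.5, 132.7]
tool_rot: [3.14, 0.093, 0.002]
contact_force: [-0.2, 0.5, -1.3]
grip_width: 10.0
grasp_force: 44.1
```

```bash
python3 s.py
```

```text
30.75 [497.6  40.5 132.7] psi 3.4 F [-0.2  0.5 -1.3] M [0.032 0.083 0.155] w 10.0 44 q6 1.45
```

>>> drive_tool(rows=[{"claw": 9, "delta_pos": [0, 0, 0.0001], "twist": 0.02}, {"claw": 9, "delta_pos": [0, 0, 0.0001], "twist": 0.04}])

```text
time_s: 30.95
ee_pos: [497.6, 40.5, 132.6]
tool_rot: [3.14, -0.104, 0.002]
contact_force: [-0.4, 0.7, -1.2]
grip_width: 10.2
grasp_force: 44.1
```

```bash
python3 s.py
```

```text
30.95 [497.6  40.5 132.6] psi 356.2 F [-0.4  0.7 -1.2] M [0.049 0.079 0.147] w 10.2 44 q6 1.58
```

>>> drive_tool(rows=[{"claw": 9, "delta_pos": [0, 0, 0.0001], "twist": 0.02}])

```text
time_s: 31.05
ee_pos: [497.6, 40.5, 132.5]
tool_rot: [3.135, -0.202, 0.002]
contact_force: [-0.5, 0.9, -0.9]
grip_width: 9.9
grasp_force: 44.2
```

```bash
python3 s.py
```

```text
31.05 [497.6  40.5 132.5] psi 352.6 F [-0.5  0.9 -0.9] M [0.104 0.156 0.239] w 9.9 44 q6 1.64
```

>>> drive_tool(rows=[{"claw": 9, "delta_pos": [0, 0, 0.0001], "twist": 0.02}])

```text
time_s: 31.15
ee_pos: [497.6, 40.5, 132.4]
tool_rot: [-3.127, 0.301, -0.002]
contact_force: [-0.7, 0.8, -0.9]
grip_width: 10.1
grasp_force: 44.3
```

```bash
python3 s.py
```

```text
31.15 [497.6  40.5 132.4] psi 349.0 F [-0.7  0.8 -0.9] M [0.143 0.17  0.226] w 10.1 44 q6 1.7
```

>>> drive_tool(rows=[{"claw": 9, "delta_pos": [0, 0, 0.0001], "twist": 0.02}])

```text
time_s: 31.25
ee_pos: [497.6, 40.5, 132.4]
tool_rot: [-3.116, 0.399, -0.002]
contact_force: [-1.6, 0.1, -0.2]
grip_width: 9.8
grasp_force: 44.3
```

```bash
python3 s.py
```

```text
31.25 [497.6  40.5 132.4] psi 345.4 F [-1.6  0.1 -0.2] M [0.081 0.218 0.258] w 9.8 44 q6 1.77
```

>>> drive_tool(rows=[{"claw": 9, "delta_pos": [0, 0, 0.0001], "twist": 0.02}])

```text
time_s: 31.35
ee_pos: [497.6, 40.5, 132.3]
tool_rot: [-3.102, 0.496, -0.002]
contact_force: [-0.6, 1.9, -0.6]
grip_width: 10.0
grasp_force: 44.4
```

```bash
python3 s.py
```

```text
31.35 [497.6  40.5 132.3] psi 341.8 F [-0.6  1.9 -0.6] M [0.052 0.156 0.331] w 10.0 44 q6 1.83
```

>>> drive_tool(rows=[{"claw": 9, "delta_pos": [0, 0, 0.0001], "twist": 0.012}])

```text
time_s: 31.45
ee_pos: [497.6, 40.5, 132.3]
tool_rot: [-3.092, 0.553, -0.002]
contact_force: [-1.5, 1.0, -0.7]
grip_width: 10.0
grasp_force: 44.4
```

```bash
python3 s.py
```

```text
31.45 [497.6  40.5 132.3] psi 339.7 F [-1.5  1.  -0.7] M [0.111 0.228 0.344] w 10.0 44 q6 1.87
```

>>> drive_tool(rows=[{"claw": 9, "delta_pos": [0, 0, 0.0001], "twist": 0.02}])

```text
time_s: 31.55
ee_pos: [497.6, 40.5, 132.2]
tool_rot: [-3.073, 0.65, -0.002]
contact_force: [-2.4, 0.8, 1.3]
grip_width: 10.2
grasp_force: 44.5
```

```bash
python3 s.py
```

```text
31.55 [497.6  40.5 132.2] psi 336.1 F [-2.4  0.8  1.3] M [0.089 0.15  0.347] w 10.2 44 q6 1.93
```

>>> drive_tool(rows=[{"claw": 9, "delta_pos": [0, 0, 0.0001], "twist": 0.02}])

```text
time_s: 31.65
ee_pos: [497.7, 40.6, 132.2]
tool_rot: [-3.051, 0.747, -0.002]
contact_force: [-2.1, 1.6, 0.9]
grip_width: 9.9
grasp_force: 44.5
```

```bash
python3 s.py
```

```text
31.65 [497.7  40.6 132.2] psi 332.5 F [-2.1  1.6  0.9] M [0.167 0.182 0.383] w 9.9 45 q6 1.99
```

>>> drive_tool(rows=[{"claw": 28, "delta_pos": [0, 0, 0], "twist": 0}, {"claw": 28, "delta_pos": [0, 0, 0], "twist": 0}, {"claw": 28, "delta_pos": [0, 0, -0.035], "twist": 0}, {"claw": 28, "delta_pos": [0.1664, 0.0195, -0.035], "twist": -0.713}, {"claw": 28, "delta_pos": [0.1664, 0.0195, -0.035], "twist": -0.713}, {"claw": 28, "delta_pos": [0.1664, 0.0195, -0.035], "twist": -0.713}, {"claw": 28, "delta_pos": [0.1664, 0.0195, -0.035], "twist": -0.713}, {"claw": 28, "delta_pos": [0.1664, 0.0195, -0.035], "twist": -0.713}, {"claw": 28, "delta_pos": [0.1664, 0.0195, -0.035], "twist": -0.713}, {"claw": 28, "delta_pos": [0.1664, 0.0195, -0.035], "twist": -0.713}, {"claw": 28, "delta_pos": [0.1664, 0.0195, -0.035], "twist": -0.713}, {"claw": 28, "delta_pos": [0.1664, 0.0195, -0.035], "twist": -0.713}, {"claw": 28, "delta_pos": [0.1664, 0.0195, -0.035], "twist": -0.713}, {"claw": 28, "delta_pos": [0.1664, 0.0195, -0.035], "twist": -0.713}, {"claw": 28, "delta_pos": [0.1664, 0.0195, -0.035], "twist": -0.713}, {"claw": 28, "delta_pos": [0.1664, 0.0195, -0.035], "twist": -0.713}, {"claw": 28, "delta_pos": [0.1664, 0.0195, -0.035], "twist": -0.713}, {"claw": 28, "delta_pos": [0.1664, 0.0195, -0.035], "twist": -0.713}, {"claw": 28, "delta_pos": [0.1664, 0.0195, 0], "twist": -0.713}, {"claw": 28, "delta_pos": [0.1664, 0.0195, 0], "twist": -0.713}])

```text
time_s: 33.65
ee_pos: [633.3, -53.2, 127.6]
tool_rot: [-1.996, -2.418, 0.006]
contact_force: [-0.4, 0.7, -0.2]
grip_width: 28.1
grasp_force: 0.0
```

>>> drive_tool(rows=[{"claw": 9, "delta_pos": [0, 0, 0], "twist": 0}, {"claw": 9, "delta_pos": [0, 0, 0], "twist": 0}, {"claw": 9, "delta_pos": [0, 0, 0], "twist": 0}])

```text
time_s: 33.95
ee_pos: [636.6, -53.6, 131.6]
tool_rot: [2.0, 2.421, 0.001]
contact_force: [0.7, 0.1, -4.3]
grip_width: 10.1
grasp_force: 44.5
```

```bash
python3 s.py
```

```text
33.95 [636.6 -53.6 131.6] psi 100.9 F [ 0.7  0.1 -4.3] M [ 0.055 -0.164 -0.013] w 10.1 44 q6 -0.38
```

>>> drive_tool(rows=[{"claw": 9, "delta_pos": [0, 0, 0.0001], "twist": 0.02}])

```text
time_s: 34.05
ee_pos: [636.6, -53.7, 131.5]
tool_rot: [2.076, 2.357, 0.001]
contact_force: [1.6, 0.2, -5.0]
grip_width: 10.1
grasp_force: 44.6
```

```bash
python3 s.py
```

```text
34.05 [636.6 -53.7 131.5] psi 97.3 F [ 1.6  0.2 -5. ] M [ 0.064 -0.187  0.333] w 10.1 45 q6 -0.32
```

>>> drive_tool(rows=[{"claw": 9, "delta_pos": [0, 0, 0.0001], "twist": 0.02}])

```text
time_s: 34.15
ee_pos: [636.6, -53.6, 131.5]
tool_rot: [2.149, 2.29, 0.001]
contact_force: [0.7, 1.8, -4.7]
grip_width: 10.1
grasp_force: 44.7
```

```bash
python3 s.py
```

```text
34.15 [636.6 -53.6 131.5] psi 93.6 F [ 0.7  1.8 -4.7] M [ 0.059 -0.107  0.426] w 10.1 45 q6 -0.26
```

>>> drive_tool(rows=[{"claw": 28, "delta_pos": [0, 0, 0], "twist": 0}, {"claw": 28, "delta_pos": [0, 0, 0], "twist": 0}, {"claw": 28, "delta_pos": [0, 0, -0.035], "twist": 0}, {"claw": 28, "delta_pos": [-0.0158, -0.1165, -0.035], "twist": -0.2567}, {"claw": 28, "delta_pos": [-0.0158, -0.1165, -0.035], "twist": -0.2567}, {"claw": 28, "delta_pos": [-0.0158, -0.1165, -0.035], "twist": -0.2567}, {"claw": 28, "delta_pos": [-0.0158, -0.1165, -0.035], "twist": -0.2567}, {"claw": 28, "delta_pos": [-0.0158, -0.1165, -0.035], "twist": -0.2567}, {"claw": 28, "delta_pos": [-0.0158, -0.1165, -0.035], "twist": -0.2567}, {"claw": 28, "delta_pos": [-0.0158, -0.1165, -0.001], "twist": -0.2567}, {"claw": 28, "delta_pos": [-0.0158, -0.1165, -0.001], "twist": -0.2567}, {"claw": 9, "delta_pos": [-0.0158, -0.1165, -0.001], "twist": -0.2567}, {"claw": 9, "delta_pos": [-0.0158, -0.1165, -0.001], "twist": -0.2567}, {"claw": 9, "delta_pos": [-0.0158, -0.1165, -0.001], "twist": -0.2567}])

```text
time_s: 35.55
ee_pos: [520.9, -77.0, 132.8]
tool_rot: [1.077, 2.951, -0.0]
contact_force: [-1.4, 0.3, -0.2]
grip_width: 9.6
grasp_force: 44.2
```

```bash
python3 s.py
```

```text
35.55 [520.9 -77.  132.8] psi 139.9 F [-1.4  0.3 -0.2] M [-0.034  0.172  0.013] w 9.6 44 q6 -1.15
```

>>> drive_tool(rows=[{"claw": 9, "delta_pos": [0, 0, 0.0001], "twist": 0.03}, {"claw": 9, "delta_pos": [0, 0, 0.0002], "twist": 0.06}])

```text
time_s: 35.75
ee_pos: [520.8, -77.2, 132.6]
tool_rot: [1.354, 2.834, -0.001]
contact_force: [-1.4, -1.1, 0.0]
grip_width: 10.0
grasp_force: 44.2
```

```bash
python3 s.py
```

```text
35.75 [520.8 -77.2 132.6] psi 128.9 F [-1.4 -1.1  0. ] M [-0.036  0.199  0.091] w 10.0 44 q6 -0.96
```

>>> drive_tool(rows=[{"claw": 9, "delta_pos": [0, 0, 0.0001], "twist": 0.025}, {"claw": 9, "delta_pos": [0, 0, 0.0002], "twist": 0.05}])

```text
time_s: 35.95
ee_pos: [520.6, -77.3, 132.4]
tool_rot: [1.571, 2.72, -0.001]
contact_force: [-2.7, -1.2, 0.1]
grip_width: 9.6
grasp_force: 44.4
```

```bash
python3 s.py
```

```text
35.95 [520.6 -77.3 132.4] psi 120.0 F [-2.7 -1.2  0.1] M [-0.151  0.313  0.161] w 9.6 44 q6 -0.8
```

>>> drive_tool(rows=[{"claw": 28, "delta_pos": [0, 0, 0], "twist": 0}, {"claw": 28, "delta_pos": [0, 0, 0], "twist": 0}, {"claw": 28, "delta_pos": [0, 0, -0.035], "twist": 0}, {"claw": 28, "delta_pos": [0.0747, 0.1502, -0.035], "twist": 0.634}, {"claw": 28, "delta_pos": [0.0747, 0.1502, -0.035], "twist": 0.634}, {"claw": 28, "delta_pos": [0.0747, 0.1502, -0.035], "twist": 0.634}, {"claw": 28, "delta_pos": [0.0747, 0.1502, -0.035], "twist": 0.634}, {"claw": 28, "delta_pos": [0.0747, 0.1502, -0.035], "twist": 0.634}, {"claw": 28, "delta_pos": [0.0747, 0.1502, -0.035], "twist": 0.634}, {"claw": 28, "delta_pos": [0.0747, 0.1502, -0.035], "twist": 0.634}, {"claw": 28, "delta_pos": [0.0747, 0.1502, -0.035], "twist": 0.634}, {"claw": 28, "delta_pos": [0.0747, 0.1502, -0.035], "twist": 0.634}, {"claw": 28, "delta_pos": [0.0747, 0.1502, -0.035], "twist": 0.634}, {"claw": 28, "delta_pos": [0.0747, 0.1502, -0.035], "twist": 0.634}, {"claw": 28, "delta_pos": [0.0747, 0.1502, -0.035], "twist": 0.634}, {"claw": 28, "delta_pos": [0.0747, 0.1502, -0.035], "twist": 0.634}, {"claw": 28, "delta_pos": [0.0747, 0.1502, -0.035], "twist": 0.634}, {"claw": 28, "delta_pos": [0.0747, 0.1502, -0.0005], "twist": 0.634}, {"claw": 28, "delta_pos": [0.0747, 0.1502, -0.0005], "twist": 0.634}])

```text
time_s: 37.85
ee_pos: [610.7, 63.2, 128.8]
tool_rot: [-3.137, -0.165, 0.011]
contact_force: [-0.8, 0.4, -0.8]
grip_width: 27.8
grasp_force: 0.0
```

>>> drive_tool(rows=[{"claw": 9, "delta_pos": [0, 0, 0], "twist": 0}, {"claw": 9, "delta_pos": [0, 0, 0], "twist": 0}, {"claw": 9, "delta_pos": [0, 0, 0], "twist": 0}])

```text
time_s: 38.15
ee_pos: [613.5, 62.6, 132.4]
tool_rot: [3.136, 0.164, 0.0]
contact_force: [0.4, -2.0, -2.6]
grip_width: 9.9
grasp_force: 44.3
```

```bash
python3 s.py
```

```text
38.15 [613.5  62.6 132.4] psi 6.0 F [ 0.4 -2.  -2.6] M [-0.188  0.035  0.095] w 9.9 44 q6 1.46
```

>>> drive_tool(rows=[{"claw": 9, "delta_pos": [0, 0, 0.0001], "twist": 0.03}, {"claw": 9, "delta_pos": [0, 0, 0.0002], "twist": 0.06}])

```text
time_s: 38.35
ee_pos: [613.5, 62.8, 132.2]
tool_rot: [3.138, -0.138, 0.001]
contact_force: [0.2, -1.0, -3.3]
grip_width: 10.1
grasp_force: 44.3
```

```bash
python3 s.py
```

```text
38.35 [613.5  62.8 132.2] psi 355.0 F [ 0.2 -1.  -3.3] M [-0.086  0.049  0.025] w 10.1 44 q6 1.65
```

>>> drive_tool(rows=[{"claw": 9, "delta_pos": [0, 0, 0.0001], "twist": 0.03}, {"claw": 9, "delta_pos": [0, 0, 0.0002], "twist": 0.06}])

```text
time_s: 38.55
ee_pos: [613.5, 63.0, 132.0]
tool_rot: [3.112, -0.433, 0.001]
contact_force: [0.1, -0.9, -3.8]
grip_width: 10.0
grasp_force: 44.3
```

```bash
python3 s.py
```

```text
38.55 [613.5  63.  132. ] psi 344.2 F [ 0.1 -0.9 -3.8] M [-0.09   0.015  0.167] w 10.0 44 q6 1.84
```

>>> drive_tool(rows=[{"claw": 9, "delta_pos": [0, 0, 0.0001], "twist": 0.025}])

```text
time_s: 38.65
ee_pos: [613.5, 63.1, 131.9]
tool_rot: [-3.092, 0.553, -0.001]
contact_force: [0.5, -0.5, -4.6]
grip_width: 9.9
grasp_force: 44.3
```

```bash
python3 s.py
```

```text
38.65 [613.5  63.1 131.9] psi 339.7 F [ 0.5 -0.5 -4.6] M [-0.052  0.008  0.165] w 9.9 44 q6 1.91
```

>>> drive_tool(rows=[{"claw": 9, "delta_pos": [0, 0, 0.0001], "twist": 0.02}])

```text
time_s: 38.75
ee_pos: [613.6, 63.1, 131.9]
tool_rot: [-3.074, 0.649, -0.001]
contact_force: [0.3, -1.0, -3.8]
grip_width: 10.2
grasp_force: 44.3
```

```bash
python3 s.py
```

```text
38.75 [613.6  63.1 131.9] psi 336.1 F [ 0.3 -1.  -3.8] M [-0.019 -0.035  0.232] w 10.2 44 q6 1.98
```

>>> drive_tool(rows=[{"claw": 9, "delta_pos": [0, 0, 0.0001], "twist": 0.02}])

```text
time_s: 38.85
ee_pos: [613.6, 63.2, 131.8]
tool_rot: [-3.052, 0.745, -0.001]
contact_force: [0.9, -0.8, -3.0]
grip_width: 9.8
grasp_force: 44.4
```

```bash
python3 s.py
```

```text
38.85 [613.6  63.2 131.8] psi 332.6 F [ 0.9 -0.8 -3. ] M [0.044 0.003 0.233] w 9.8 44 q6 2.04
```

>>> drive_tool(rows=[{"claw": 28, "delta_pos": [0, 0, 0], "twist": 0}, {"claw": 28, "delta_pos": [0, 0, 0], "twist": 0}, {"claw": 28, "delta_pos": [0, 0, -0.035], "twist": -0.03}, {"claw": 28, "delta_pos": [-0.0177, 0.1668, -0.035], "twist": -0.819}, {"claw": 28, "delta_pos": [-0.0177, 0.1668, -0.035], "twist": -0.819}, {"claw": 28, "delta_pos": [-0.0177, 0.1668, -0.035], "twist": -0.819}, {"claw": 28, "delta_pos": [-0.0177, 0.1668, -0.035], "twist": -0.819}, {"claw": 28, "delta_pos": [-0.0177, 0.1668, -0.035], "twist": -0.819}, {"claw": 28, "delta_pos": [-0.0177, 0.1668, -0.035], "twist": -0.819}, {"claw": 28, "delta_pos": [-0.0177, 0.1668, -0.035], "twist": -0.819}, {"claw": 28, "delta_pos": [-0.0177, 0.1668, -0.035], "twist": -0.819}, {"claw": 28, "delta_pos": [-0.0177, 0.1668, -0.035], "twist": -0.819}, {"claw": 28, "delta_pos": [-0.0177, 0.1668, -0.035], "twist": -0.819}, {"claw": 28, "delta_pos": [-0.0177, 0.1668, -0.035], "twist": -0.819}, {"claw": 28, "delta_pos": [-0.0177, 0.1668, -0.035], "twist": -0.819}, {"claw": 28, "delta_pos": [-0.0177, 0.1668, -0.035], "twist": -0.819}, {"claw": 28, "delta_pos": [-0.0177, 0.1668, -0.035], "twist": -0.819}, {"claw": 28, "delta_pos": [-0.0177, 0.1668, -0.035], "twist": -0.819}, {"claw": 28, "delta_pos": [-0.0177, 0.1668, -0.035], "twist": -0.819}, {"claw": 28, "delta_pos": [-0.0177, 0.1668, -0.035], "twist": -0.819}])

```text
time_s: 40.85
ee_pos: [521.6, -77.0, 167.2]
tool_rot: [1.56, 2.725, 0.001]
contact_force: [0.4, -0.1, 0.0]
grip_width: 28.0
grasp_force: 0.0
```

>>> drive_tool(rows=[{"claw": 28, "delta_pos": [0, 0, 0.035], "twist": 0}, {"claw": 28, "delta_pos": [0, 0, 0.035], "twist": 0}, {"claw": 9, "delta_pos": [0, 0, 0.035], "twist": 0}, {"claw": 9, "delta_pos": [0, 0, 0.035], "twist": 0}, {"claw": 9, "delta_pos": [0, 0, 0.035], "twist": 0}])

```text
time_s: 41.35
ee_pos: [520.6, -77.3, 132.1]
tool_rot: [1.568, 2.722, -0.001]
contact_force: [-3.0, -1.0, -0.5]
grip_width: 10.0
grasp_force: 44.5
```

```bash
python3 s.py
```

```text
41.35 [520.6 -77.3 132.1] psi 120.1 F [-3.  -1.  -0.5] M [-0.132  0.467 -0.013] w 10.0 45 q6 -0.8
```

>>> drive_tool(rows=[{"claw": 9, "delta_pos": [0, 0, 0.0001], "twist": 0.02}, {"claw": 9, "delta_pos": [0, 0, 0.0001], "twist": 0.04}])

```text
time_s: 41.55
ee_pos: [520.5, -77.4, 132.0]
tool_rot: [1.738, 2.617, -0.002]
contact_force: [-2.8, -1.3, 0.0]
grip_width: 9.7
grasp_force: 44.5
```

```bash
python3 s.py
```

```text
41.55 [520.5 -77.4 132. ] psi 112.8 F [-2.8 -1.3  0. ] M [-0.199  0.426  0.326] w 9.7 45 q6 -0.68
```

>>> drive_tool(rows=[{"claw": 9, "delta_pos": [0, 0, 0.0001], "twist": 0.02}])

```text
time_s: 41.65
ee_pos: [520.4, -77.4, 131.9]
tool_rot: [1.819, 2.561, -0.002]
contact_force: [-3.1, -2.5, 0.9]
grip_width: 10.0
grasp_force: 44.7
```

```bash
python3 s.py
```

```text
41.65 [520.4 -77.4 131.9] psi 109.2 F [-3.1 -2.5  0.9] M [-0.171  0.458  0.253] w 10.0 45 q6 -0.61
```

>>> drive_tool(rows=[{"claw": 9, "delta_pos": [0, 0, 0.0001], "twist": 0.02}])

```text
time_s: 41.75
ee_pos: [520.4, -77.4, 131.9]
tool_rot: [1.899, 2.503, -0.002]
contact_force: [-4.1, -2.0, 1.4]
grip_width: 9.8
grasp_force: 44.7
```

```bash
python3 s.py
```

```text
41.75 [520.4 -77.4 131.9] psi 105.6 F [-4.1 -2.   1.4] M [-0.217  0.495  0.322] w 9.8 45 q6 -0.55
```

>>> drive_tool(rows=[{"claw": 9, "delta_pos": [0, 0, 0.0001], "twist": 0.02}])

```text
time_s: 41.85
ee_pos: [520.2, -77.5, 131.8]
tool_rot: [1.976, 2.442, -0.003]
contact_force: [-3.8, -1.8, 1.0]
grip_width: 10.1
grasp_force: 44.8
```

```bash
python3 s.py
```

```text
41.85 [520.2 -77.5 131.8] psi 102.0 F [-3.8 -1.8  1. ] M [-0.204  0.589  0.355] w 10.1 45 q6 -0.49
```

>>> drive_tool(rows=[{"claw": 9, "delta_pos": [0, 0, 0.0001], "twist": 0.02}, {"claw": 28, "delta_pos": [0, 0, 0], "twist": 0.02}, {"claw": 28, "delta_pos": [0, 0, 0], "twist": 0.02}, {"claw": 28, "delta_pos": [0, 0, -0.035], "twist": 0.02}, {"claw": 28, "delta_pos": [0.1174, 0.1198, -0.035], "twist": -0.2806}, {"claw": 28, "delta_pos": [0.1174, 0.1198, -0.035], "twist": -0.2806}, {"claw": 28, "delta_pos": [0.1174, 0.1198, -0.035], "twist": -0.2806}, {"claw": 28, "delta_pos": [0.1174, 0.1198, -0.035], "twist": -0.2806}, {"claw": 28, "delta_pos": [0.1174, 0.1198, -0.035], "twist": -0.2806}, {"claw": 28, "delta_pos": [0.1174, 0.1198, -0.035], "twist": -0.2806}, {"claw": 28, "delta_pos": [0.1174, 0.1198, -0.035], "twist": -0.2806}, {"claw": 28, "delta_pos": [0.1174, 0.1198, 0], "twist": -0.2806}, {"claw": 28, "delta_pos": [0.1174, 0.1198, 0], "twist": -0.2806}, {"claw": 9, "delta_pos": [0.1174, 0.1198, 0], "twist": -0.2806}, {"claw": 9, "delta_pos": [0.1174, 0.1198, 0], "twist": -0.2806}, {"claw": 9, "delta_pos": [0.1174, 0.1198, 0], "twist": -0.2806}])

```text
time_s: 43.45
ee_pos: [613.9, 63.0, 131.5]
tool_rot: [0.744, 3.051, 0.001]
contact_force: [0.3, -0.4, -3.3]
grip_width: 10.2
grasp_force: 44.6
```

```bash
python3 s.py
```

```text
43.45 [613.9  63.  131.5] psi 152.6 F [ 0.3 -0.4 -3.3] M [ 0.013  0.003 -0.096] w 10.2 45 q6 -1.1
```

>>> drive_tool(rows=[{"claw": 9, "delta_pos": [0, 0, 0.0001], "twist": 0.02}])

```text
time_s: 43.55
ee_pos: [613.9, 63.0, 131.4]
tool_rot: [0.84, 3.026, 0.001]
contact_force: [0.3, 0.9, -3.5]
grip_width: 10.2
grasp_force: 44.7
```

```bash
python3 s.py
```

```text
43.55 [613.9  63.  131.4] psi 149.0 F [ 0.3  0.9 -3.5] M [ 0.138 -0.016  0.246] w 10.2 45 q6 -1.04
```

>>> drive_tool(rows=[{"claw": 9, "delta_pos": [0, 0, 0.0001], "twist": 0.02}])

```text
time_s: 43.65
ee_pos: [613.9, 63.1, 131.4]
tool_rot: [0.936, 2.998, 0.001]
contact_force: [0.7, 1.0, -3.1]
grip_width: 9.8
grasp_force: 44.8
```

```bash
python3 s.py
```

```text
43.65 [613.9  63.1 131.4] psi 145.3 F [ 0.7  1.  -3.1] M [ 0.127 -0.03   0.413] w 9.8 45 q6 -0.98
```

>>> drive_tool(rows=[{"claw": 9, "delta_pos": [0, 0, 0.0001], "twist": 0.01}])

```text
time_s: 43.75
ee_pos: [614.0, 63.1, 131.4]
tool_rot: [0.982, 2.983, 0.001]
contact_force: [0.2, 0.3, -2.7]
grip_width: 10.4
grasp_force: 44.8
```

```bash
python3 s.py
```

```text
43.75 [614.   63.1 131.4] psi 143.6 F [ 0.2  0.3 -2.7] M [ 0.128 -0.027  0.3  ] w 10.4 45 q6 -0.95
```

>>> drive_tool(rows=[{"claw": 9, "delta_pos": [0, 0, 0.0001], "twist": 0.015}])

```text
time_s: 43.85
ee_pos: [614.0, 63.1, 131.3]
tool_rot: [1.051, 2.959, 0.001]
contact_force: [-0.1, 0.2, -3.0]
grip_width: 10.0
grasp_force: 44.9
```

```bash
python3 s.py
```

```text
43.85 [614.   63.1 131.3] psi 140.9 F [-0.1  0.2 -3. ] M [0.146 0.001 0.348] w 10.0 45 q6 -0.9
```

>>> drive_tool(rows=[{"claw": 9, "delta_pos": [0, 0, 0.0001], "twist": 0.02}, {"claw": 28, "delta_pos": [0, 0, 0], "twist": 0.02}, {"claw": 28, "delta_pos": [0, 0, 0], "twist": 0.02}, {"claw": 28, "delta_pos": [0, 0, -0.035], "twist": 0.02}, {"claw": 28, "delta_pos": [0.0757, -0.0909, -0.035], "twist": -0.065}, {"claw": 28, "delta_pos": [0.0757, -0.0909, -0.035], "twist": -0.065}, {"claw": 28, "delta_pos": [0.0757, -0.0909, -0.035], "twist": -0.065}, {"claw": 28, "delta_pos": [0.0757, -0.0909, -0.035], "twist": -0.065}, {"claw": 28, "delta_pos": [0.0757, -0.0909, -0.035], "twist": -0.065}, {"claw": 28, "delta_pos": [0.0757, -0.0909, 0], "twist": -0.065}, {"claw": 28, "delta_pos": [0.0757, -0.0909, 0], "twist": -0.065}, {"claw": 9, "delta_pos": [0.0757, -0.0909, 0], "twist": -0.065}, {"claw": 9, "delta_pos": [0.0757, -0.0909, 0], "twist": -0.065}, {"claw": 9, "delta_pos": [0.0757, -0.0909, 0], "twist": -0.065}])

```text
time_s: 45.25
ee_pos: [498.6, 40.1, 130.8]
tool_rot: [0.744, 3.05, 0.0]
contact_force: [1.3, 0.0, -5.5]
grip_width: 9.7
grasp_force: 44.8
```

```bash
python3 s.py
```

```text
45.25 [498.6  40.1 130.8] psi 152.6 F [ 1.3  0.  -5.5] M [-0.033 -0.283 -0.082] w 9.7 45 q6 -1.15
```

>>> drive_tool(rows=[{"claw": 9, "delta_pos": [0, 0, 0], "twist": 0.015}])

```text
time_s: 45.35
ee_pos: [498.6, 40.0, 130.8]
tool_rot: [0.815, 3.032, 0.0]
contact_force: [2.3, -0.1, -6.1]
grip_width: 9.7
grasp_force: 44.9
```

```bash
python3 s.py
```

```text
45.35 [498.6  40.  130.8] psi 149.9 F [ 2.3 -0.1 -6.1] M [ 0.03  -0.302  0.357] w 9.7 45 q6 -1.1
```

>>> drive_tool(rows=[{"claw": 9, "delta_pos": [0, 0, 0], "twist": 0.015}])

```text
time_s: 45.45
ee_pos: [498.6, 40.0, 130.8]
tool_rot: [0.887, 3.011, 0.0]
contact_force: [2.5, -0.5, -7.0]
grip_width: 9.8
grasp_force: 44.9
```

```bash
python3 s.py
```

```text
45.45 [498.6  40.  130.8] psi 147.2 F [ 2.5 -0.5 -7. ] M [ 0.001 -0.369  0.405] w 9.8 45 q6 -1.06
```

>>> drive_tool(rows=[{"claw": 28, "delta_pos": [0, 0, 0], "twist": 0}, {"claw": 28, "delta_pos": [0, 0, 0], "twist": 0}, {"claw": 28, "delta_pos": [0, 0, -0.035], "twist": 0}, {"claw": 28, "delta_pos": [-0.1675, -0.0037, -0.035], "twist": 0.297}, {"claw": 28, "delta_pos": [-0.1675, -0.0037, -0.035], "twist": 0.297}, {"claw": 28, "delta_pos": [-0.1675, -0.0037, -0.035], "twist": 0.297}, {"claw": 28, "delta_pos": [-0.1675, -0.0037, -0.035], "twist": 0.297}, {"claw": 28, "delta_pos": [-0.1675, -0.0037, -0.035], "twist": 0.297}, {"claw": 28, "delta_pos": [-0.1675, -0.0037, -0.035], "twist": 0.297}, {"claw": 28, "delta_pos": [-0.1675, -0.0037, -0.035], "twist": 0.297}, {"claw": 28, "delta_pos": [-0.1675, -0.0037, -0.0005], "twist": 0.297}, {"claw": 28, "delta_pos": [-0.1675, -0.0037, -0.0005], "twist": 0.297}, {"claw": 9, "delta_pos": [-0.1675, -0.0037, -0.0005], "twist": 0.297}, {"claw": 9, "delta_pos": [-0.1675, -0.0037, -0.0005], "twist": 0.297}, {"claw": 9, "delta_pos": [-0.1675, -0.0037, -0.0005], "twist": 0.297}])

```text
time_s: 46.95
ee_pos: [636.6, -53.7, 131.7]
tool_rot: [2.147, 2.292, 0.001]
contact_force: [2.5, 0.5, -3.9]
grip_width: 9.8
grasp_force: 44.4
```

```bash
python3 s.py
```

```text
46.95 [636.6 -53.7 131.7] psi 93.7 F [ 2.5  0.5 -3.9] M [-0.011 -0.04  -0.117] w 9.8 44 q6 -0.26
```

>>> drive_tool(rows=[{"claw": 9, "delta_pos": [0, 0, 0], "twist": 0.015}])

```text
time_s: 47.05
ee_pos: [636.7, -53.7, 131.7]
tool_rot: [2.2, 2.241, 0.001]
contact_force: [-0.5, -0.0, -3.4]
grip_width: 10.1
grasp_force: 44.4
```

```bash
python3 s.py
```

```text
47.05 [636.7 -53.7 131.7] psi 91.0 F [-0.5 -0.  -3.4] M [ 0.015 -0.073  0.347] w 10.1 44 q6 -0.21
```

>>> drive_tool(rows=[{"claw": 9, "delta_pos": [0, 0, 0], "twist": 0.015}])

```text
time_s: 47.15
ee_pos: [636.6, -53.7, 131.7]
tool_rot: [2.253, 2.188, 0.001]
contact_force: [0.7, -0.2, -4.0]
grip_width: 10.1
grasp_force: 44.4
```

```bash
python3 s.py
```

```text
47.15 [636.6 -53.7 131.7] psi 88.3 F [ 0.7 -0.2 -4. ] M [ 0.045 -0.048  0.37 ] w 10.1 44 q6 -0.16
```

>>> drive_tool(rows=[{"claw": 9, "delta_pos": [0, 0, 0], "twist": 0.012}, {"claw": 28, "delta_pos": [0, 0, 0], "twist": 0.012}, {"claw": 28, "delta_pos": [0, 0, 0], "twist": 0.012}, {"claw": 28, "delta_pos": [0, 0, -0.035], "twist": 0.012}, {"claw": 28, "delta_pos": [-0.0274, -0.1148, -0.035], "twist": -0.0567}, {"claw": 28, "delta_pos": [-0.0274, -0.1148, -0.035], "twist": -0.0567}, {"claw": 28, "delta_pos": [-0.0274, -0.1148, -0.035], "twist": -0.0567}, {"claw": 28, "delta_pos": [-0.0274, -0.1148, -0.035], "twist": -0.0567}, {"claw": 28, "delta_pos": [-0.0274, -0.1148, 0], "twist": -0.0567}, {"claw": 28, "delta_pos": [-0.0274, -0.1148, 0], "twist": -0.0567}, {"claw": 9, "delta_pos": [-0.0274, -0.1148, 0], "twist": -0.0567}, {"claw": 9, "delta_pos": [-0.0274, -0.1148, 0], "twist": -0.0567}, {"claw": 9, "delta_pos": [-0.0274, -0.1148, 0], "twist": -0.0567}])

```text
time_s: 48.45
ee_pos: [520.2, -78.0, 131.4]
tool_rot: [-2.049, -2.38, 0.002]
contact_force: [-3.6, -1.6, -1.1]
grip_width: 9.8
grasp_force: 44.7
```

```bash
python3 s.py
```

```text
48.45 [520.2 -78.  131.4] psi 98.60000000000002 F [-3.6 -1.6 -1.1] M [-0.204  0.598 -0.102] w 9.8 45 q6 -0.43
```

>>> drive_tool(rows=[{"claw": 9, "delta_pos": [0, 0, 0], "twist": 0.012}])

```text
time_s: 48.55
ee_pos: [520.2, -78.0, 131.4]
tool_rot: [-2.093, -2.342, 0.002]
contact_force: [-4.4, -0.2, -0.2]
grip_width: 10.0
grasp_force: 44.8
```

```bash
python3 s.py
```

```text
48.55 [520.2 -78.  131.4] psi 96.39999999999998 F [-4.4 -0.2 -0.2] M [-0.176  0.569  0.39 ] w 10.0 45 q6 -0.39
```

>>> drive_tool(rows=[{"claw": 28, "delta_pos": [0, 0, 0], "twist": 0}, {"claw": 28, "delta_pos": [0, 0, 0], "twist": 0}, {"claw": 28, "delta_pos": [0, 0, -0.035], "twist": 0}, {"claw": 28, "delta_pos": [0.1298, 0.1077, -0.035], "twist": -0.2278}, {"claw": 28, "delta_pos": [0.1298, 0.1077, -0.035], "twist": -0.2278}, {"claw": 28, "delta_pos": [0.1298, 0.1077, -0.035], "twist": -0.2278}, {"claw": 28, "delta_pos": [0.1298, 0.1077, -0.035], "twist": -0.2278}, {"claw": 28, "delta_pos": [0.1298, 0.1077, -0.035], "twist": -0.2278}, {"claw": 28, "delta_pos": [0.1298, 0.1077, -0.035], "twist": -0.2278}, {"claw": 28, "delta_pos": [0.1298, 0.1077, 0], "twist": -0.2278}, {"claw": 28, "delta_pos": [0.1298, 0.1077, 0], "twist": -0.2278}, {"claw": 9, "delta_pos": [0.1298, 0.1077, 0], "twist": -0.2278}, {"claw": 9, "delta_pos": [0.1298, 0.1077, 0], "twist": -0.2278}, {"claw": 9, "delta_pos": [0.1298, 0.1077, 0], "twist": -0.2278}])

```text
time_s: 49.95
ee_pos: [613.8, 63.3, 131.6]
tool_rot: [1.143, 2.925, 0.002]
contact_force: [0.3, 2.2, -3.3]
grip_width: 9.7
grasp_force: 44.3
```

```bash
python3 s.py
```

```text
49.95 [613.8  63.3 131.6] psi 137.3 F [ 0.3  2.2 -3.3] M [ 0.21  -0.121 -0.14 ] w 9.7 44 q6 -0.84
```

>>> drive_tool(rows=[{"claw": 9, "delta_pos": [0, 0, 0], "twist": 0.012}])

```text
time_s: 50.05
ee_pos: [613.8, 63.3, 131.6]
tool_rot: [1.197, 2.903, 0.001]
contact_force: [1.1, 1.2, -4.6]
grip_width: 9.8
grasp_force: 44.3
```

```bash
python3 s.py
```

```text
50.05 [613.8  63.3 131.6] psi 135.2 F [ 1.1  1.2 -4.6] M [ 0.239 -0.129  0.448] w 9.8 44 q6 -0.8
```

>>> drive_tool(rows=[{"claw": 28, "delta_pos": [0, 0, 0], "twist": 0}, {"claw": 28, "delta_pos": [0, 0, 0], "twist": 0}, {"claw": 28, "delta_pos": [0, 0, -0.035], "twist": 0}, {"claw": 28, "delta_pos": [0.0656, -0.0981, -0.035], "twist": -0.067}, {"claw": 28, "delta_pos": [0.0656, -0.0981, -0.035], "twist": -0.067}, {"claw": 28, "delta_pos": [0.0656, -0.0981, -0.035], "twist": -0.067}, {"claw": 28, "delta_pos": [0.0656, -0.0981, -0.035], "twist": -0.067}, {"claw": 28, "delta_pos": [0.0656, -0.0981, 0], "twist": -0.067}, {"claw": 28, "delta_pos": [0.0656, -0.0981, 0], "twist": -0.067}, {"claw": 9, "delta_pos": [0.0656, -0.0981, 0], "twist": -0.067}, {"claw": 9, "delta_pos": [0.0656, -0.0981, 0], "twist": -0.067}, {"claw": 9, "delta_pos": [0.0656, -0.0981, 0], "twist": -0.067}])

```text
time_s: 51.25
ee_pos: [498.9, 39.7, 131.7]
tool_rot: [0.884, 3.013, 0.001]
contact_force: [1.0, 0.5, -1.9]
grip_width: 9.8
grasp_force: 44.3
```

```bash
python3 s.py
```

```text
51.25 [498.9  39.7 131.7] psi 147.3 F [ 1.   0.5 -1.9] M [ 0.067 -0.141 -0.107] w 9.8 44 q6 -1.06
```

>>> drive_tool(rows=[{"claw": 9, "delta_pos": [0, 0, 0], "twist": 0.012}])

```text
time_s: 51.35
ee_pos: [498.9, 39.7, 131.7]
tool_rot: [0.94, 2.995, 0.001]
contact_force: [1.3, 0.9, -3.4]
grip_width: 10.3
grasp_force: 44.4
```

```bash
python3 s.py
```

```text
51.35 [498.9  39.7 131.7] psi 145.1 F [ 1.3  0.9 -3.4] M [ 0.144 -0.232  0.384] w 10.3 44 q6 -1.02
```

>>> drive_tool(rows=[{"claw": 28, "delta_pos": [0, 0, 0], "twist": 0}, {"claw": 28, "delta_pos": [0, 0, 0], "twist": 0}, {"claw": 28, "delta_pos": [0, 0, -0.035], "twist": 0}, {"claw": 28, "delta_pos": [-0.1672, 0.0028, -0.035], "twist": 0.327}, {"claw": 28, "delta_pos": [-0.1672, 0.0028, -0.035], "twist": 0.327}, {"claw": 28, "delta_pos": [-0.1672, 0.0028, -0.035], "twist": 0.327}, {"claw": 28, "delta_pos": [-0.1672, 0.0028, -0.035], "twist": 0.327}, {"claw": 28, "delta_pos": [-0.1672, 0.0028, -0.035], "twist": 0.327}, {"claw": 28, "delta_pos": [-0.1672, 0.0028, -0.035], "twist": 0.327}, {"claw": 28, "delta_pos": [-0.1672, 0.0028, -0.035], "twist": 0.327}, {"claw": 28, "delta_pos": [-0.1672, 0.0028, -0.035], "twist": 0.327}, {"claw": 28, "delta_pos": [-0.1672, 0.0028, 0], "twist": 0.327}, {"claw": 28, "delta_pos": [-0.1672, 0.0028, 0], "twist": 0.327}, {"claw": 9, "delta_pos": [-0.1672, 0.0028, 0], "twist": 0.327}, {"claw": 9, "delta_pos": [-0.1672, 0.0028, 0], "twist": 0.327}, {"claw": 9, "delta_pos": [-0.1672, 0.0028, 0], "twist": 0.327}])

```text
time_s: 52.95
ee_pos: [636.7, -53.5, 131.5]
tool_rot: [2.291, 2.148, 0.001]
contact_force: [0.5, 0.5, -4.0]
grip_width: 10.1
grasp_force: 44.4
```

```bash
python3 s.py
```

```text
52.95 [636.7 -53.5 131.5] psi 86.3 F [ 0.5  0.5 -4. ] M [ 0.078 -0.032 -0.025] w 10.1 44 q6 -0.13
```

>>> drive_tool(rows=[{"claw": 9, "delta_pos": [0, 0, 0], "twist": 0.01}])

```text
time_s: 53.05
ee_pos: [636.7, -53.6, 131.5]
tool_rot: [2.325, 2.112, 0.001]
contact_force: [0.7, 1.3, -5.0]
grip_width: 10.1
grasp_force: 44.5
```

```bash
python3 s.py
```

```text
53.05 [636.7 -53.6 131.5] psi 84.5 F [ 0.7  1.3 -5. ] M [ 0.011 -0.076  0.369] w 10.1 45 q6 -0.1
```

>>> drive_tool(rows=[{"claw": 9, "delta_pos": [0, 0, 0], "twist": 0.012}])

```text
time_s: 53.15
ee_pos: [636.7, -53.6, 131.5]
tool_rot: [2.364, 2.068, 0.001]
contact_force: [0.9, -0.1, -4.3]
grip_width: 9.8
grasp_force: 44.6
```

```bash
python3 s.py
```

```text
53.15 [636.7 -53.6 131.5] psi 82.3 F [ 0.9 -0.1 -4.3] M [ 0.078 -0.068  0.504] w 9.8 45 q6 -0.06
```

>>> drive_tool(rows=[{"claw": 28, "delta_pos": [0, 0, 0], "twist": 0}, {"claw": 28, "delta_pos": [0, 0, 0], "twist": 0}, {"claw": 28, "delta_pos": [0, 0, -0.05], "twist": 0}, {"claw": 28, "delta_pos": [0, 0, -0.1], "twist": 0}, {"claw": 28, "delta_pos": [0, 0, -0.15], "twist": 0}, {"claw": 28, "delta_pos": [0, 0, -0.15], "twist": 0}, {"claw": 28, "delta_pos": [0, 0, -0.15], "twist": 0}])

```text
time_s: 53.85
ee_pos: [637.1, -53.8, 283.7]
tool_rot: [2.362, 2.065, 0.005]
contact_force: [0.2, 0.5, -0.2]
grip_width: 28.2
grasp_force: 0.0
```

```bash
python3 s.py; python3 - <<'E'
from h import *
for c in ("scene",):
    d,W=cloud(c); cv2.imwrite("pics/end.png",d["image"][:,:,::-1])
    m=(np.hypot(W[...,0]-567,W[...,1]+6)<60)&(W[...,2]>110)&(W[...,2]<128); p=W[m]
    print("lid z",np.median(p[:,2]), np.linalg.lstsq(np.c_[p[:,:2],np.ones(len(p))],p[:,2],rcond=None)[0][:2])
E
```

```text
53.85 [637.1 -53.8 283.7] psi 82.3 F [ 0.2  0.5 -0.2] M [-0.01  -0.023 -0.033] w 28.2 0 q6 -0.06
lid z 120.79953212092272 [ 0.00741971 -0.0021525 ]
```

View pics/end.png

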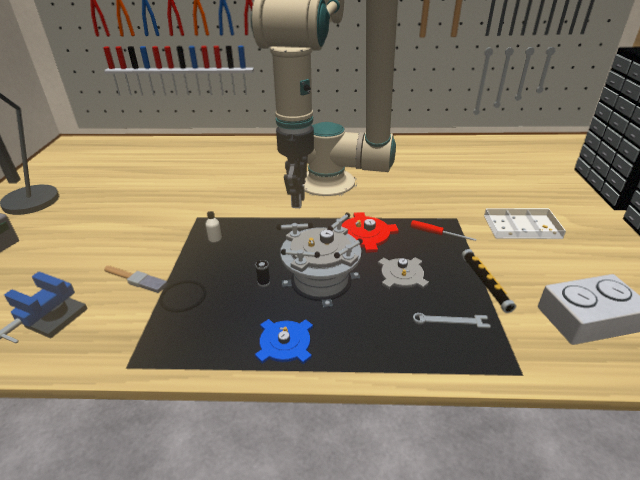

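The final picture shows the lid level on the pot at px (322,248). The barrel at (262,272), the oil bottle at (213,228) and the other things I can see are where they started. The lid has come down about 2 mm, and every nut felt 0.38 to 0.5 N m. I'm handing in.

```bash
python3 -c "
from workcell import order
print(order.finish_job())"
```

```text
the job is handed in; nothing more can be done
None
```

The job is handed in at about 54 s: the lid is down and looks level, its four nuts last felt 0.38–0.5 N m (all inside firm), tightened crosswise in the order asked, with nothing else on the bench seen to have moved.

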